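# Put the hand instruments back on the sloping rest

### The job

Put the three hand instruments that are lying about (the plaster knife, the wax knife propped on the brass flask, and the carver) away in the three empty places of the sloping wooden rest: each lying in both its notches, handle at the bottom with its end at the ledge, blade up the slope. All five instruments must end in order of length along the rest, running the same way as the two already there (if the longer of those is on the left, the longest of all goes at the left end). Leave the two stored instruments, the flask, the articulator, the loose cast and the bottle where they are.

Things in the scene. Friction and masses are not known exactly. Their poses are not given: they have to be found in the camera images.
- rest: Sloping beech instrument rest, fixed, 252 mm wide (y), 150 mm deep. Origin mid-underside; x points uphill, from the ledge (far side) towards the robot, y to the robot's right. A board sloping 30 degrees carries two rails 8 mm thick, centred 32 mm down- and up-slope of the places' points, each with five 90 degree V notches 28 mm wide, 14 mm deep. Friction holds what lies in the notches.
- place1 (a point): First of the five places, at the rest's own +y end (robot's right). The point is midway between the bottoms of the place's front and back notches. Its x runs up the slope, y along the rest, z square out of the slope. A handle w wide settles with its axis at z = 0.707 w. The ledge that stops the butt ends is at x = -56 mm and rises to z = 14 mm; the board's surface is at z = -24 mm.
- place2 (a point): Second of the five places, 48 mm from place1 towards the rest's own -y; same axes, notches, ledge and board as place1
- place3 (a point): Third (middle) of the five places, 96 mm from place1 towards the rest's own -y; same axes, notches, ledge and board as place1
- place4 (a point): Fourth of the five places, 144 mm from place1 towards the rest's own -y; same axes, notches, ledge and board as place1
- place5 (a point): Fifth (robot's left end) of the five places, 192 mm from place1 towards the rest's own -y; same axes, notches, ledge and board as place1
- plaster_knife: Plaster knife, longest of the five: broad round-ended blade 26 mm wide; 85 g. Lies on the bench at one side. Length 200 mm; dark octagonal wooden handle, flat steel blade. Origin on the axis, 56 mm from the butt end; x runs from butt to blade tip, y across the blade, z square to its flat. Handle 120 mm long, 22 mm across flats throughout.
- wax_knife: Wax knife, middle one of the five: clipped-point blade 14 mm wide; 48 g. Butt on the bench, blade propped on the flask's edge, so it slopes up 20 degrees. Length 160 mm; dark octagonal wooden handle, flat steel blade. Origin on the axis, 56 mm from the butt end; x runs from butt to blade tip, y across the blade, z square to its flat. Handle 108 mm long, 16 mm across flats throughout.
- carver: Carver, shortest of the five: small leaf blade 9 mm wide; 30 g. Lies on the bench at one side. Length 124 mm; dark octagonal wooden handle, flat steel blade. Origin on the axis, 56 mm from the butt end; x runs from butt to blade tip, y across the blade, z square to its flat. Handle 99 mm long, 12 mm across flats throughout.
- wax_knife_stored: Large wax knife, second longest of the five, 60 g; stored in place 2 or 4. Length 180 mm; dark octagonal wooden handle, flat steel blade. Origin on the axis, 56 mm from the butt end; x runs from butt to blade tip, y across the blade, z square to its flat. Handle 114 mm long, 18 mm across flats throughout.
- spatula_stored: Small round-ended spatula, second shortest of the five, 40 g; stored in place 4 or 2 (the one the stored wax knife is not in). Length 142 mm; dark octagonal wooden handle, flat steel blade. Origin on the axis, 56 mm from the butt end; x runs from butt to blade tip, y across the blade, z square to its flat. Handle 102 mm long, 14 mm across flats throughout.
- flask: Heavy brass denture flask standing on the bench, D-shaped, 95 mm deep, 100 mm wide, 54 mm high (three 4 mm bolt heads on top). Origin under the centre of its round part; its straight front edge is 45 mm from it towards -x, and the propped wax knife leans on that edge, within 25 mm of its middle
- articulator: Dental articulator with two mounted casts, loose, standing on the bench, 112 mm deep (x), 100 mm wide (y), 133 mm high. Origin under its middle
- cast: Loose plaster cast of a jaw between the rest and the robot, 56 mm deep, 64 mm wide, 38 mm high. Origin under its middle
- monomer: Amber bottle with a black cap, standing behind the ledge side of the rest, 54 mm across, 125 mm high. Origin under its middle

How it is judged:
By the outcome, as a careful person would: the job done as asked, in the order asked, and still so for the second after the job is handed in, with the robot touching nothing.
It also fails if it takes over 72 s, if anything falls off the work surface, if the arm or the gripper's body presses on something with over 40 N, if the wrist force passes 120 N, or if a joint passes its speed limit or range.

### The arm

A 6-joint arm with a two-finger parallel gripper is mounted at the origin on the work surface. World frame = base frame: x ahead of the robot, y to its left, z up, the work surface at z = 0. Lengths are in mm, angles in rad, forces in N, time in s.
With the tool pointing down it reaches from about 325 to 900 mm from the base axis. Payload 3.5 kg.
Tool frame: the origin (TCP) lies on the centre line of the jaws, within the pads' length; the fingertips stand 14 mm ahead of it and the grasp point (between the pads) lies 5 mm behind it (tips_ahead is the distance from the TCP to the fingertips, in mm); z points along the fingers, y is the line along which they close (so a half turn about z gives the same grasp; the last joint's range is limited). The gripper opens to 85 mm and grips with 20 to 120 N. Pads are 22 mm wide; open, the fingers measure 114 mm over their backs; the gripper's body (76 mm by 85 mm) begins 54 mm behind the grasp point. The pads swing forward as they close: fully open they stand 13 mm farther back than shut.
Start: joints at [-1.316, 0.276, -0.026, 1.268, 0, 1.467], TCP at [218.872, -585.42, 245.313] pointing down, gripper open.
Joint ranges: [-3.12, 3.12], [-0.85, 1.88], [-1.08, 1.24], [-1.95, 2.15], [-1.57, 1.53], [-3.14, 3.14]. Speed limits (rad/s): [2.57, 2.57, 3.14, 3.14, 3.14, 3.14].

### API

Orientations are given as a rotation vector (axis times angle).
In Python, from workcell import * gives the robot as it stands.
- The arm moves only by the tool step_arm, never from a script. Its argument "steps" is a list of rows, each an object with "angular": the turn, a rotation vector about the tool's x, y, z in degrees, a list of three; "translation": the shift along the tool's x, y, z in m, a list of three; "jaw": the finger opening in m, from 0 to 0.0854. In form: [{"angular": [ax, ay, az], "translation": [x, y, z], "jaw": jaw}, ...]. A call has 1 to 8 rows; each row shifts and turns the commanded pose from where the row before left it, along the tool's axes as they then stand; what a row does not reach is not made up. A row lasts 1/8 s, in which the tool goes at most 62.5 mm and 10.7 degrees, less where a joint would pass 70% of its speed; a pose out of reach is approached as far as the arm can. A call with a gripper value outside its range is refused whole. The fingers move at their own pace and stop on an object; "grip_force" is the grip in N (left out, the last holds). Time passes only in rows, so rows that do not move let the fingers close. It gives the time, the measured TCP pose, the force, the opening and the grip force at its end, in the units of the state.
- state(): the state, without advancing time (a new reading comes with each control period).
- snapshot(name): name is "scene" or "side" or "wrist"; returns (picture, depth): 400x640x3 uint8, red, green, blue; 400x640 float32, mm along the optical axis (not along the pixel's ray), 0 where there is no reading.
- camera_model(name): a dict with "mtx" (3x3 intrinsics, pixels), "xyz" and "attitude" of the camera in the world; the wrist camera has in their place "mount" (4x4, takes a point from camera to tool coordinates, whose origin is the TCP and whose axes are the flange's). Camera axes: x right, y up, looking along -z (the intrinsics and any distortion apply to the point x, -y, -z); pixel columns grow to the right and rows downward; lengths in mm; the calibration is good to about 2 mm. The wrist camera is an equidistant fisheye: a pixel r from the principal point sees the ray r / f radians off the axis. A picture is of the moment at which its call begins: read the wrist's pose just before it. camera_model takes no time and is no camera call.
- sign_off(): hands the job in; it is judged then, once.
Trained networks look in the newest picture that a camera, given by its name, has taken for a name from the list of things; names that differ only in an ending like _2 or _b are one class to them, and where a whole thing is asked for, a point or a joint stands for the part that bears it (a point fixed in the world has none). Each returns a list of dicts, best first, with "score" (0 to 1); they miss things now and then, are a little off and sometimes report something else, mostly with a low value. They report only what shows in the picture. A call takes as long as a camera call.
- spot_in(name, camera): "pixel" ([column, row] in pixels, amid what is visible of it).
- landmark_of(name, camera): "pixel" ([column, row] in pixels: a listed point, or the origin of a listed thing).
The state is a dict: "t": time; "joint_pos": joint angles; "dq": joint speeds; "joint_torque": joint torques, N m; "eef_pos": TCP position; "tcp_rot": TCP orientation; "contact_force": force on the tool from outside, world axes, zero at the start; "torque": the same for the moment, N m; "finger_gap": finger opening in mm; "gripper_force": force on a finger pad.
Only numpy, scipy, OpenCV 4.12 (cv2) and the standard library are available. Lean on these libraries where they do the work, as an engineer would, in place of code of your own. Each camera call takes 0.05 s, during which the arm holds its last target. There are 200 camera calls.

## Working session

There is one attempt and no reset: what is moved stays moved. The work goes in short steps, Python scripts to look and compute and a tool call to move; the robot and the scene stay as the last step left them, time stands still between calls to the robot, and variables do not carry over. Pictures are saved under pics/ and viewed, at most 10 in all, crops included, and the job is handed in when it is done.

Besides the shell and the picture viewer there is one more tool, called after "Request:" in YAML: its name, and indented under it one key for each argument. step_arm: Moves the arm, as the interface text tells. Its arguments: {"type":"object","properties":{"steps":{"type":"array","items":{"type":"object","properties":{"angular":{"type":"array","items":{"type":"number"}},"translation":{"type":"array","items":{"type":"number"}},"jaw":{"type":"number"}}}},"grip_force":{"type":"number"}},"required":["steps"]}

```bash
ls; mkdir -p pics
cat > h.py <<'E'
import numpy as np, cv2
from scipy.spatial.transform import Rotation as R
from workcell import *
def cam(n):
    m=camera_model(n); return m
def att(m):
    a=np.array(m["attitude"],float)
    return a if a.shape==(3,3) else R.from_rotvec(a).as_matrix()
def pt(n,px,dep):
    m=camera_model(n);K=np.array(m["mtx"]);u,v=px
    d=np.array([(u-K[0,2])/K[0,0],-(v-K[1,2])/K[1,1],-1.0])*dep
    return att(m)@d+np.array(m["xyz"])
E
python3 - <<'E'
from h import *
for n in("scene","side"):
    p,d=snapshot(n); cv2.imwrite(f"pics/{n}.png",p[:,:,::-1]); np.save(n,d)
    print(n,camera_model(n))
    for o in("rest","place1","place5","plaster_knife","wax_knife","carver","wax_knife_stored","spatula_stored","flask","articulator","cast","monomer"):
        L=landmark_of(o,n)
        print(o,[(np.round(r["pixel"]),round(r["score"],2),np.round(pt(n,r["pixel"],d[int(min(399,r["pixel"][1])),int(min(639,r["pixel"][0]))]))) for r in L[:2]])
print(camera_model("wrist")); print(state())
E
```

```text
pics
scene {'mtx': array([[396.51183612,   0.        , 323.97924949],
       [  0.        , 396.51183612, 192.74754043],
       [  0.        ,   0.        ,   1.        ]]), 'xyz': array([946.32656427, 653.42555341, 563.66983113]), 'attitude': array([0.31420528, 1.26284399, 2.32554905])}
rest [(array([334., 221.]), 0.65, array([607.,  93.,  62.]))]
place1 [(array([325., 192.]), 0.87, array([553., -34.,  45.])), (array([333., 198.]), 0.85, array([552.,   1.,  46.]))]
place5 [(array([325., 192.]), 0.87, array([553., -34.,  45.])), (array([333., 198.]), 0.85, array([552.,   1.,  46.]))]
plaster_knife [(array([325., 149.]), 0.79, array([ 411., -279.,   14.]))]
wax_knife [(array([427., 289.]), 0.74, array([555., 318.,  37.])), (array([342., 207.]), 0.45, array([579.,  81.,  80.]))]
carver [(array([477., 265.]), 0.55, array([404., 302.,   6.]))]
wax_knife_stored [(array([322., 185.]), 0.75, array([572., -17.,  81.])), (array([397., 192.]), 0.65, array([386.,  32.,  21.]))]
spatula_stored [(array([345., 211.]), 0.77, array([556.,  56.,  45.]))]
flask [(array([372., 326.]), 0.78, array([691.
[... 2035 characters left out ...]
00e+00]])}
{'t': 1.3, 'joint_pos': array([-1.31637393e+00,  2.76424799e-01, -2.63969084e-02,  1.26797990e+00,
       -1.56169662e-05,  1.46739883e+00]), 'dq': array([ 0.0006543 , -0.00163942, -0.00031134,  0.00096596,  0.00031213,
       -0.00036398]), 'joint_torque': array([ 8.13763222e-05, -4.45497143e+01,  2.95553792e+01,  1.13423892e-03,
       -5.30714715e-05,  5.66707747e-07]), 'eef_pos': array([ 218.8853797 , -585.42498785,  245.29933614]), 'tcp_rot': array([-3.09144334e+00, -5.59067765e-01,  2.50869481e-05]), 'contact_force': array([-0.61346095,  0.24285067, -0.27639021]), 'torque': array([-0.00622272, -0.0211598 ,  0.0718663 ]), 'gripper_force': 0.0, 'finger_gap': 85.22936711188967}
```

View pics/scene.png

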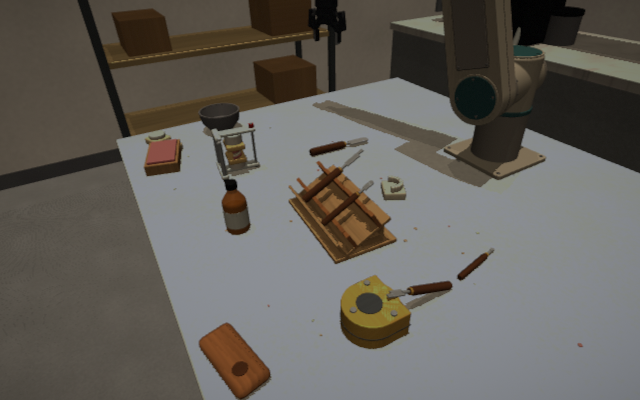

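View pics/side.png

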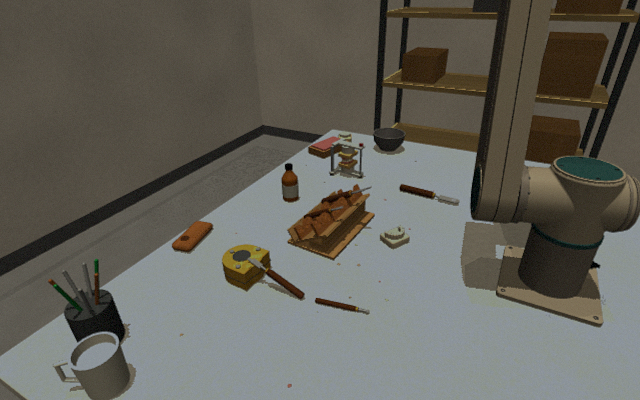

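The scene view shows the rest mid-bench (340,210) with two stored tools. The farther one, at the robot's right (322,185), looks longer. The plaster knife is at (340,147), the wax knife is on the flask at (425,289), and the carver is at (477,263). The side view agrees.

```bash
cat >> h.py <<'E'
def cloud(n,p,d,st=None):
    m=camera_model(n);K=np.array(m["mtx"])
    v,u=np.mgrid[0:400,0:640]
    if n=="wrist":
        x=(u-K[0,2])/K[0,0];y=(v-K[1,2])/K[1,1];r=np.hypot(x,y)+1e-9
        t=np.tan(np.minimum(r,1.4))/r
        c=np.stack([x*t,-y*t,-np.ones_like(x)],-1)*d[...,None]
        M=np.array(m["mount"]);c=c@M[:3,:3].T+M[:3,3]
        return c@R.from_rotvec(st["tcp_rot"]).as_matrix().T+np.array(st["eef_pos"])
    c=np.stack([(u-K[0,2])/K[0,0],-(v-K[1,2])/K[1,1],-np.ones(u.shape)],-1)*d[...,None]
    return c@att(m).T+np.array(m["xyz"])
def box(P,d,lo,hi): return (d>0)&np.all((P>lo)&(P<hi),-1)
def axis(Q):
    c=np.median(Q,0);U,S,V=np.linalg.svd(Q-Q.mean(0),full_matrices=False);a=V[0]
    s=(Q-Q.mean(0))@a;return Q.mean(0),a,np.percentile(s,[0.5,99.5]),S/np.sqrt(len(Q))
E
python3 - <<'E'
from h import *
B={"plaster":((300,-400,4),(520,-180,40)),"carver":((330,220,3),(480,380,30))}
for n in("scene","side"):
    p=cv2.imread(f"pics/{n}.png")[:,:,::-1].astype(int); d=np.load(n+".npy"); P=cloud(n,p,d)
    bench=box(P,d,(250,-400,-40),(480,-150,40)); print(n,"bench z",np.median(P[bench][:,2]))
    red=(p[...,0]>p[...,2]*1.5)&(p[...,0]-p[...,2]>15)
    for k,(lo,hi) in B.items():
        m=box(P,d,lo,hi)
        for nm,mm in(("all",m),("handle",m&red)):
            Q=P[mm]
            if len(Q)>10:
                c,a,s,S=axis(Q);print(k,nm,len(Q),c.round(1),a.round(3),(c+a*s[0]).round(1),(c+a*s[1]).round(1),"zmax",np.percentile(Q[:,2],97).round(1))
    m=box(P,d,(420,230,5),(660,400,100))&red&(P[...,0]<600)
    m&=~((p[...,1]>p[...,0]*.6))
    c,a,s,S=axis(P[m]);print("wax",m.sum(),c.round(1),a.round(3),(c+a*s[0]).round(1),(c+a*s[1]).round(1))
    m=box(P,d,(440,-140,4),(690,200,130)); Q=P[m]
    snapshot(n)
    print("rest bbox",np.percentile(Q,[1,99],axis=0).round(0))
    for r in landmark_of("place1",n)+landmark_of("place3",n): print(np.round(r["pixel"],1),round(r["score"],2))
E
```

```text
scene bench z 1.0235681307794948
plaster all 317 [ 390.2 -281.5   15.9] [ 0.998 -0.056  0.019] [ 301.1 -276.5   14.2] [ 458.2 -285.3   17.2] zmax 23.6
plaster handle 213 [ 400.8 -279.5   16.6] [ 0.998 -0.064  0.011] [ 340.  -275.6   16. ] [ 458.2 -283.2   17.2] zmax 23.4
carver all 293 [411.  299.8   9.7] [0.981 0.192 0.005] [339.4 285.8   9.4] [461.  309.6  10. ] zmax 13.1
carver handle 219 [417.4 302.2   9.9] [ 0.984  0.179 -0.007] [362.3 292.2  10.3] [460.8 310.1   9.6] zmax 13.2
wax 378 [518.5 314.3  26.4] [0.969 0.068 0.238] [422.9 307.6   3. ] [585.  319.   42.8]
rest bbox [[495. -96.   6.]
 [635. 154. 118.]]
[356.2 223.3] 0.87
[344.  210.2] 0.71
[314.  177.8] 0.68
[326.6 191.2] 0.66
[332.1 194.1] 0.65
[356.2 223.3] 0.87
[344.  210.2] 0.71
[314.  177.8] 0.68
[326.6 191.2] 0.66
[332.1 194.1] 0.65
side bench z -2.6997755008488866
plaster all 259 [ 380.1 -279.    12.8] [-0.999  0.038 -0.028] [ 452.3 -281.8   14.8] [ 300.6 -276.    10.6] zmax 19.9
plaster handle 188 [ 391.7 -279.    14.1] [-0.997  0.073 -0.012] [ 452.4 -283.4   14.8] [ 336.3 -275.    13.5] zmax 20.0
carver all 245 [400.4 300.6   7.6] [-0.981 -0.195 -0.015] [456.4 311.8   8.5] [336.9 288.    6.6] zmax 11.0
carver handle 200 [408.9 302.6   8. ] [-0.984 -0.181  0.003] [456.7 311.4   7.8] [361.6 293.9   8.1] zmax 11.1
wax 295 [515.3 314.6  24.6] [-0.967 -0.051 -0.249] [583.8 318.2  42.2] [423.2 309.8   0.9]
rest bbox [[477. -91.   5.]
 [627. 156. 112.]]
[313.8 223.2] 0.97
[321.5 217.1] 0.65
[344.6 192.5] 0.62
[337.7 200.3] 0.62
[313.8 223.2] 0.97
[321.5 217.1] 0.65
[344.6 192.5] 0.62
[337.7 200.3] 0.62
```

Request:
step_arm:
  steps:
    - {"angular": [0, 0, 0], "translation": [0, 0, 0], "jaw": 0.085}

```text
t: 1.72
eef_pos: [218.9, -585.4, 245.3]
tcp_rot: [-3.091, -0.559, -0.0]
contact_force: [0.0, -0.4, 0.4]
finger_gap: 85.0
gripper_force: 0.0
```

```bash
cat >> h.py <<'E'
import json
def rot(h,n):  # tool x along h, tool z = -n
    z=-np.array(n,float);z/=np.linalg.norm(z);x=np.array(h,float);x-=z*(x@z);x/=np.linalg.norm(x)
    return np.stack([x,np.cross(z,x),z],1)
def plan(p1,R1,jaw,N,p0=None,R0=None,w=None):
    s=state();p0=np.array(s["eef_pos"]) if p0 is None else p0;R0=R.from_rotvec(s["tcp_rot"]).as_matrix() if R0 is None else R0
    D=R.from_matrix(R0.T@R1).as_rotvec() if w is None else np.array(w)
    rows=[];p=p0;A=R0
    for i in range(1,N+1):
        q=p0+(np.array(p1)-p0)*i/N;t=A.T@(q-p);t=np.round(t/1000,4);a=np.round(np.degrees(D/N),2)
        rows.append({"angular":a.tolist(),"translation":t.tolist(),"jaw":jaw})
        p=p+A@(t*1000);A=A@R.from_rotvec(np.radians(a)).as_matrix()
    for k in range(0,N,8): print(json.dumps(rows[k:k+8]))
    print("end",p.round(1)); return p,A
E
python3 - <<'E'
from h import *
R1=rot((-.998,.06,0),(0,0,1))
p,A=plan((375,-280,180),R1,0.04,16,w=np.radians([0,0,-156.2])); print(A.round(3),R1.round(3))
E
```

```text
[{"angular": [0.0, 0.0, -9.76], "translation": [0.0158, -0.0145, 0.0041], "jaw": 0.04}, {"angular": [0.0, 0.0, -9.76], "translation": [0.0181, -0.0115, 0.0041], "jaw": 0.04}, {"angular": [0.0, 0.0, -9.76], "translation": [0.0197, -0.0084, 0.004], "jaw": 0.04}, {"angular": [0.0, 0.0, -9.76], "translation": [0.0209, -0.0048, 0.0041], "jaw": 0.04}, {"angular": [0.0, 0.0, -9.76], "translation": [0.0214, -0.0013, 0.0041], "jaw": 0.04}, {"angular": [0.0, 0.0, -9.76], "translation": [0.0213, 0.0024, 0.0041], "jaw": 0.04}, {"angular": [0.0, 0.0, -9.76], "translation": [0.0206, 0.0059, 0.0041], "jaw": 0.04}, {"angular": [0.0, 0.0, -9.76], "translation": [0.0193, 0.0094, 0.0041], "jaw": 0.04}]
[{"angular": [0.0, 0.0, -9.76], "translation": [0.0174, 0.0125, 0.004], "jaw": 0.04}, {"angular": [0.0, 0.0, -9.76], "translation": [0.015, 0.0152, 0.0041], "jaw": 0.04}, {"angular": [0.0, 0.0, -9.76], "translation": [0.0123, 0.0177, 0.0041], "jaw": 0.04}, {"angular": [0.0, 0.0, -9.76], "translation": [0.0091, 0.0194, 0.0041], "jaw": 0.04}, {"angular": [0.0, 0.0, -9.76], "translation": [0.0056, 0.0206, 0.0041], "jaw": 0.04}, {"angular": [0.0, 0.0, -9.76], "translation": [0.0021, 0.0214, 0.004], "jaw": 0.04}, {"angular": [0.0, 0.0, -9.76], "translation": [-0.0016, 0.0214, 0.0041], "jaw": 0.04}, {"angular": [0.0, 0.0, -9.76], "translation": [-0.0052, 0.0208, 0.0041], "jaw": 0.04}]
end [ 375.1 -280.   180. ]
[[-0.998  0.058 -0.   ]
 [ 0.058  0.998  0.   ]
 [ 0.     0.    -1.   ]] [[-0.998  0.06  -0.   ]
 [ 0.06   0.998 -0.   ]
 [ 0.    -0.    -1.   ]]
```

Request:
step_arm:
  steps:
    - {"angular": [0, 0, -9.76], "translation": [0.016, -0.0145, 0.004], "jaw": 0.04}
    - {"angular": [0, 0, -9.76], "translation": [0.018, -0.0115, 0.004], "jaw": 0.04}
    - {"angular": [0, 0, -9.76], "translation": [0.0197, -0.0084, 0.004], "jaw": 0.04}
    - {"angular": [0, 0, -9.76], "translation": [0.0209, -0.0048, 0.004], "jaw": 0.04}
    - {"angular": [0, 0, -9.76], "translation": [0.0214, -0.0013, 0.004], "jaw": 0.04}
    - {"angular": [0, 0, -9.76], "translation": [0.0213, 0.0024, 0.004], "jaw": 0.04}
    - {"angular": [0, 0, -9.76], "translation": [0.0206, 0.0059, 0.004], "jaw": 0.04}
    - {"angular": [0, 0, -9.76], "translation": [0.0193, 0.0094, 0.004], "jaw": 0.04}

```text
t: 2.72
eef_pos: [297.3, -432.1, 213.3]
tcp_rot: [2.042, 2.387, -0.0]
contact_force: [0.2, 0.4, 0.7]
finger_gap: 39.6
gripper_force: 0.0
```

Request:
step_arm:
  steps:
    - {"angular": [0, 0, -9.76], "translation": [0.0174, 0.0125, 0.004], "jaw": 0.04}
    - {"angular": [0, 0, -9.76], "translation": [0.015, 0.0152, 0.004], "jaw": 0.04}
    - {"angular": [0, 0, -9.76], "translation": [0.0123, 0.0177, 0.004], "jaw": 0.04}
    - {"angular": [0, 0, -9.76], "translation": [0.0091, 0.0194, 0.004], "jaw": 0.04}
    - {"angular": [0, 0, -9.76], "translation": [0.0056, 0.0206, 0.004], "jaw": 0.04}
    - {"angular": [0, 0, -9.76], "translation": [0.0021, 0.0214, 0.004], "jaw": 0.04}
    - {"angular": [0, 0, -9.76], "translation": [-0.0016, 0.0214, 0.004], "jaw": 0.04}
    - {"angular": [0, 0, -9.76], "translation": [-0.0052, 0.0208, 0.004], "jaw": 0.04}

```text
t: 3.72
eef_pos: [375.5, -279.4, 181.4]
tcp_rot: [0.083, 3.14, -0.001]
contact_force: [0.2, 0.1, 0.4]
finger_gap: 40.0
gripper_force: 0.0
```

```bash
cat >> h.py <<'E'
def wristshot(name):
    s=state();p,d=snapshot("wrist");cv2.imwrite(f"pics/{name}.png",p[:,:,::-1]);np.savez(name,p=p,d=d,pos=s["eef_pos"],rot=s["tcp_rot"])
    return s,p.astype(int),d,cloud("wrist",p,d,s)
def red(p): return (p[...,0]>p[...,2]*1.5)&(p[...,0]-p[...,2]>12)
E
python3 - <<'E'
from h import *
s,p,d,P=wristshot("w1"); print(np.array(s["eef_pos"]).round(1),R.from_rotvec(s["tcp_rot"]).as_matrix().round(3).tolist(),s["joint_pos"].round(2))
b=box(P,d,(250,-240,-40),(480,-200,40));print("bench",np.percentile(P[b][:,2],[5,50,95]))
m=box(P,d,(220,-330,4),(520,-230,40))
for mm in(m,m&red(p)):
    c,a,S,_=axis(P[mm]);print(mm.sum(),c.round(1),a.round(3),(c+a*S[0]).round(1),(c+a*S[1]).round(1),np.percentile(P[mm][:,2],97))
E
```

```text
[ 375.5 -279.4  181.4] [[-0.999, 0.053, 0.0], [0.053, 0.999, -0.0], [-0.0, -0.0, -1.0]] [-0.78  0.04 -0.44  1.08  0.   -0.73]
bench [-1.60063376 -0.38046842  0.82538651]
4376 [ 349.  -284.1   16.2] [ 0.996 -0.073  0.057] [ 258.8 -277.5   11.1] [ 452.4 -291.7   22.2] 22.26117046707845
1112 [ 397.6 -287.9   20.6] [ 0.997 -0.079  0.014] [ 336.5 -283.1   19.7] [ 451.2 -292.1   21.3] 22.6219239687132
```

View pics/w1.png

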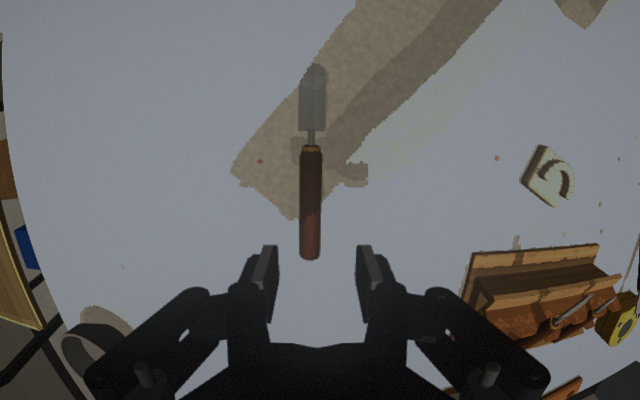

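Run:
```python
from h import *
z=np.load("w1.npz");p,d=z["p"].astype(int),z["d"];s=dict(eef_pos=z["pos"],tcp_rot=z["rot"])
P=cloud("wrist",p,d,s);M=camera_model("wrist");print(M["mount"].round(4).tolist())
for u,v in((311,200),(311,250),(312,80),(317,200),(272,250),(550,180)):print(u,v,d[v,u],P[v,u].round(1))
m=box(P,d,(220,-330,4),(520,-230,40))&red(p);print(np.argwhere(m).mean(0))
for o in ("plaster_knife","cast","rest"):print(o,[(np.round(r["pixel"]),r["score"]) for r in landmark_of(o,"wrist")[:2]])
```

```text
[[-0.0006, 0.9535, 0.3015, 77.4842], [1.0, 0.0007, -0.0002, -0.0805], [-0.0004, 0.3015, -0.9535, -128.2447], [0.0, 0.0, 0.0, 1.0]]
311 200 302.28268 [ 388.5 -285.8   21.3]
311 250 318.7824 [ 442.9 -289.    21.2]
312 80 275.89746 [ 273.4 -278.5   12.4]
317 200 306.22537 [ 390.  -280.    17.5]
272 250 144.08133 [ 362.7 -300.   179.3]
550 180 295.23975 [378.7  -1.9  20.8]
[207.40017986 309.47661871]
plaster_knife [(array([310., 204.]), 0.69)]
cast [(array([543., 174.]), 0.57)]
rest [(array([530., 299.]), 0.75)]
```

Run:
```python
from h import *
R1=rot((-.997,.078,0),(0,0,1))
plan((396.5,-287.7,80),R1,0.036,4)
```

```text
[{"angular": [-0.01, -0.0, 0.26], "translation": [-0.0054, -0.0016, 0.0254], "jaw": 0.036}, {"angular": [-0.01, -0.0, 0.26], "translation": [-0.0055, -0.0015, 0.0253], "jaw": 0.036}, {"angular": [-0.01, -0.0, 0.26], "translation": [-0.0054, -0.0016, 0.0254], "jaw": 0.036}, {"angular": [-0.01, -0.0, 0.26], "translation": [-0.0054, -0.0015, 0.0253], "jaw": 0.036}]
end [ 396.5 -287.7   80. ]
```

Request:
step_arm:
  steps:
    - {"angular": [0, 0, 0.26], "translation": [-0.0054, -0.0016, 0.0254], "jaw": 0.036}
    - {"angular": [0, 0, 0.26], "translation": [-0.0054, -0.0016, 0.0254], "jaw": 0.036}
    - {"angular": [0, 0, 0.26], "translation": [-0.0054, -0.0015, 0.0254], "jaw": 0.036}
    - {"angular": [0, 0, 0.26], "translation": [-0.0054, -0.0015, 0.0254], "jaw": 0.036}
    - {"angular": [0, 0, 0], "translation": [0, 0, 0], "jaw": 0.036}

```text
t: 4.55
eef_pos: [395.0, -287.3, 78.2]
tcp_rot: [-0.123, -3.136, -0.004]
contact_force: [0.0, 0.6, 0.0]
finger_gap: 35.8
gripper_force: 0.0
```

Run:
```python
from h import *
s,p,d,P=wristshot("w2"); print(np.array(s["eef_pos"]).round(1),R.from_rotvec(s["tcp_rot"]).as_matrix().round(3).tolist())
print(np.array(camera_model("wrist")["mount"]).round(2)[:3,3])
b=box(P,d,(250,-240,-40),(480,-200,40));print("bench",np.percentile(P[b][:,2],[5,50,95]))
m=box(P,d,(220,-330,4),(520,-230,35))
for mm in(m,m&red(p)):
    c,a,S,_=axis(P[mm]);print(mm.sum(),c.round(1),a.round(3),(c+a*S[0]).round(1),(c+a*S[1]).round(1),np.percentile(P[mm][:,2],97))
    q=P[mm];
    for x in(350,380,410):
        k=abs(q[:,0]-x)<5;print(x,np.percentile(q[k][:,1],[2,98]).round(1))
```

```text
[ 395.  -287.3   78.2] [[-0.997, 0.079, -0.003], [0.079, 0.997, 0.002], [0.003, 0.002, -1.0]]
[ 7.7480e+01 -8.0000e-02 -1.2824e+02]
bench [-1.45125135 -0.36359538  0.75589442]
9695 [ 346.3 -284.    16.2] [ 0.996 -0.071  0.059] [ 258.4 -277.7   11. ] [ 452.5 -291.6   22.6] 22.22270810467522
350 [-294.6 -273.7]
380 [-296.7 -276.2]
410 [-299.  -278.1]
4552 [ 387.3 -287.2   20.1] [ 0.997 -0.075  0.01 ] [ 336.7 -283.4   19.6] [ 452.3 -292.1   20.7] 22.484123378766334
350 [-293.9 -274.3]
380 [-296.1 -276.8]
410 [-298.1 -280.8]
```

View pics/w2.png

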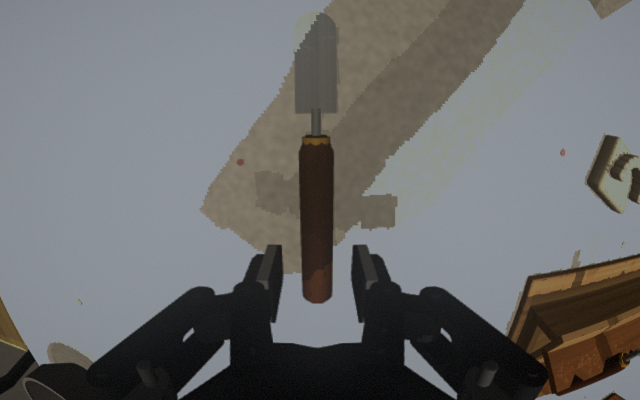

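Request:
step_arm:
  steps:
    - {"angular": [0, 0, 0], "translation": [-0.0015, -0.0003, 0.02], "jaw": 0.036}
    - {"angular": [0, 0, 0], "translation": [0, 0, 0.02], "jaw": 0.036}
    - {"angular": [0, 0, 0], "translation": [0, 0, 0.019], "jaw": 0.036}
    - {"angular": [0, 0, 0], "translation": [0, 0, 0], "jaw": 0.015}
    - {"angular": [0, 0, 0], "translation": [0, 0, 0], "jaw": 0.015}
    - {"angular": [0, 0, 0], "translation": [0, 0, 0], "jaw": 0.015}
    - {"angular": [0, 0, 0], "translation": [0, 0, 0], "jaw": 0.015}
  grip_force: 60

```text
t: 5.48
eef_pos: [398.3, -288.5, 21.5]
tcp_rot: [0.12, 3.138, -0.002]
contact_force: [-0.2, 0.7, -1.4]
finger_gap: 20.0
gripper_force: 61.0
```

Run:
```python
from h import *
R1=rot((-1,.0,0),(0,0,1))
s=state();p0=np.array(s["eef_pos"])+[0,0,40]
print(p0)
plan((610,-120,280),R1,0.015,12,p0=p0)
```

```text
[ 398.25995564 -288.46783175   61.47661333]
[{"angular": [-0.0, 0.01, -0.37], "translation": [-0.0165, 0.0153, -0.0182], "jaw": 0.015}, {"angular": [-0.0, 0.01, -0.37], "translation": [-0.0167, 0.0153, -0.0182], "jaw": 0.015}, {"angular": [-0.0, 0.01, -0.37], "translation": [-0.0167, 0.0151, -0.0182], "jaw": 0.015}, {"angular": [-0.0, 0.01, -0.37], "translation": [-0.0168, 0.015, -0.0182], "jaw": 0.015}, {"angular": [-0.0, 0.01, -0.37], "translation": [-0.017, 0.0149, -0.0183], "jaw": 0.015}, {"angular": [-0.0, 0.01, -0.37], "translation": [-0.017, 0.0148, -0.0182], "jaw": 0.015}, {"angular": [-0.0, 0.01, -0.37], "translation": [-0.0171, 0.0146, -0.0182], "jaw": 0.015}, {"angular": [-0.0, 0.01, -0.37], "translation": [-0.0172, 0.0146, -0.0182], "jaw": 0.015}]
[{"angular": [-0.0, 0.01, -0.37], "translation": [-0.0172, 0.0145, -0.0183], "jaw": 0.015}, {"angular": [-0.0, 0.01, -0.37], "translation": [-0.0174, 0.0143, -0.0182], "jaw": 0.015}, {"angular": [-0.0, 0.01, -0.37], "translation": [-0.0175, 0.0142, -0.0182], "jaw": 0.015}, {"angular": [-0.0, 0.01, -0.37], "translation": [-0.0175, 0.0142, -0.0183], "jaw": 0.015}]
end [ 610. -120.  280.]
```

Request:
step_arm:
  steps:
    - {"angular": [0, 0, 0], "translation": [0, 0, -0.04], "jaw": 0.015}
    - {"angular": [0, 0, -0.65], "translation": [-0.029, 0.0265, -0.032], "jaw": 0.015}
    - {"angular": [0, 0, -0.65], "translation": [-0.0293, 0.0262, -0.032], "jaw": 0.015}
    - {"angular": [0, 0, -0.65], "translation": [-0.0296, 0.0259, -0.032], "jaw": 0.015}
    - {"angular": [0, 0, -0.65], "translation": [-0.03, 0.0255, -0.032], "jaw": 0.015}
    - {"angular": [0, 0, -0.65], "translation": [-0.0302, 0.0252, -0.032], "jaw": 0.015}
    - {"angular": [0, 0, -0.65], "translation": [-0.0305, 0.025, -0.032], "jaw": 0.015}
    - {"angular": [0, 0, -0.65], "translation": [-0.0308, 0.0248, -0.032], "jaw": 0.015}

```text
t: 6.48
eef_pos: [615.4, -116.9, 286.0]
tcp_rot: [-0.005, 3.141, -0.0]
contact_force: [1.4, -0.7, 0.2]
finger_gap: 19.9
gripper_force: 61.1
```

Request:
step_arm:
  steps:
    - {"angular": [0, 0, 0], "translation": [0, 0, 0], "jaw": 0.015}
    - {"angular": [0, 0, 0], "translation": [0, 0, 0], "jaw": 0.015}

```text
t: 6.72
eef_pos: [613.9, -117.8, 284.1]
tcp_rot: [0.005, -3.14, -0.0]
contact_force: [-0.1, -0.1, -1.1]
finger_gap: 20.1
gripper_force: 61.1
```

Run:
```python
from h import *
s,p,d,P=wristshot("w3"); print(np.array(s["eef_pos"]).round(1),R.from_rotvec(s["tcp_rot"]).as_matrix().round(3).tolist(),s["joint_pos"].round(2))
print(np.array(camera_model("wrist")["mount"]).round(2)[:3,3])
m=box(P,d,(440,-125,4),(690,200,130)); Q=P[m]
print("rest bbox",np.percentile(Q,[1,99],axis=0).round(0))
for o in("place1","wax_knife_stored","spatula_stored","plaster_knife"):
  for r in landmark_of(o,"wrist"): u,v=np.round(r["pixel"]).astype(int);print(o,u,v,round(r["score"],2),P[v,u].round(0))
```

```text
[ 613.9 -117.8  284.1] [[-1.0, -0.003, -0.002], [-0.003, 1.0, 0.0], [0.002, 0.0, -1.0]] [-0.29  0.26  0.03  1.35 -0.   -0.3 ]
[ 7.7490e+01 -8.0000e-02 -1.2824e+02]
rest bbox [[480. -94.   9.]
 [627. 148. 123.]]
place1 362 127 0.85 [561. -63.  37.]
place1 502 149 0.78 [580. 139.  35.]
place1 398 133 0.73 [563. -30.  85.]
place1 441 137 0.58 [569.  41.  37.]
place1 472 142 0.56 [569.  66.  75.]
wax_knife_stored 404 139 0.73 [569. -24.  89.]
spatula_stored 475 150 0.95 [578.  69.  79.]
spatula_stored 506 147 0.3 [576. 145.  37.]
plaster_knife 317 268 0.56 [ 610. -118.  285.]
plaster_knife 361 127 0.23 [561. -64.  39.]
```

View pics/w3.png

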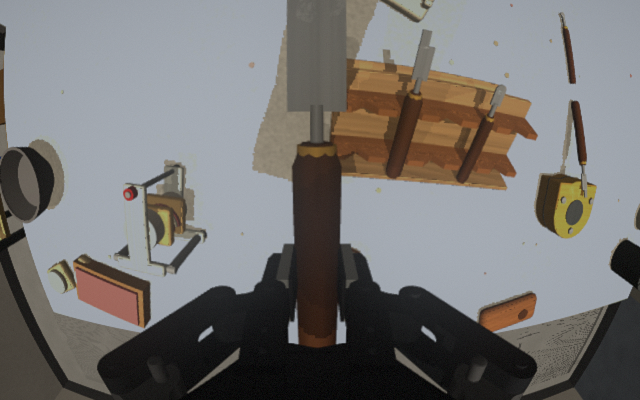

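The wrist view shows the long stored wax knife at (403,135), which is place 2 on the robot's right, and the shorter spatula at (477,147), which is place 4. So the plaster knife goes to place 1, the wax knife to place 3 and the carver to place 5. The held knife hides part of place 1 at about (345,130).

```bash
cat > fit.py <<'E'
from h import *
def planefit(Q,n0,tol=2.5):
    best=None;rng=np.random.default_rng(0)
    for _ in range(600):
        a,b,c=Q[rng.choice(len(Q),3,False)];n=np.cross(b-a,c-a);l=np.linalg.norm(n)
        if l<200: continue
        n/=l;n*=np.sign(n@n0)
        if n@n0<.985: continue
        k=abs((Q-a)@n)<tol
        if best is None or k.sum()>best.sum():best=k
    G=Q[best];c=G.mean(0);n=np.linalg.svd(G-c,full_matrices=False)[2][2];n*=np.sign(n@n0);return c,n,best.sum()
def analyse(P,p,d,ylo=-100):
    m=box(P,d,(470,ylo,8),(640,165,135));Q=P[m];n0=np.array([.5,0,.866])
    # board: lowest dense layer along n0
    s=Q@n0;h,e=np.histogram(s,bins=np.arange(s.min(),s.max(),2));print("hist",[(int(a),int(b)) for a,b in zip(e,h) if b>60])
    c,n,k=planefit(Q,n0);print("board?",c.round(1),n.round(3),k,"slope",np.degrees(np.arccos(n[2])).round(1),"yaw",np.degrees(np.arctan2(n[1],n[0])).round(2),"off",(c@n).round(1))
    return Q,c,n
if __name__=="__main__":
    z=np.load("w3.npz");p,d=z["p"].astype(int),z["d"];P=cloud("wrist",p,d,dict(eef_pos=z["pos"],tcp_rot=z["rot"]))
    Q,c,n=analyse(P,p,d,-50)
    dist=(P-c)@n
    dark=p.sum(-1)<180
    for nm,lo,hi in(("st_wax",-55,10),("st_spat",40,105)):
        m=box(P,d,(490,lo,20),(650,hi,150))&(dist>27)&red(p)&(p[...,0]<120)
        q=P[m];a0,a,S,_=axis(q);print(nm,len(q),a0.round(1),a.round(3),(a0+a*S[0]).round(1),(a0+a*S[1]).round(1),"d",np.percentile(dist[m],[50,95]).round(1))
    cam=camera_model
    # triangulate place landmarks
    K=np.array(cam("wrist")["mtx"])
    M=np.array(cam("wrist")["mount"]);Rw=R.from_rotvec(z["rot"]).as_matrix()
    W=[(362,127),(398,133),(441,137),(472,142),(502,149)]
    S=[(314,177.8),None,(332.1,194.1),(344,210.2),(356.2,223.3)]
    D=[None,(344.6,192.5),(337.7,200.3),(321.5,217.1),(313.8,223.2)]
    for i in range(5):
        L=[]
        x,y=(W[i][0]-K[0,2])/K[0,0],(W[i][1]-K[1,2])/K[1,1];r=np.hypot(x,y)
        v=np.array([x/r*np.sin(r),-y/r*np.sin(r),-np.cos(r)]);L.append((Rw@M[:3,3]+z["pos"],Rw@M[:3,:3]@v))
        for n_,px in(("scene",S[i]),("side",D[i])):
            if px is None: continue
            v=pt(n_,px,1.)-np.array(cam(n_)["xyz"]);L.append((np.array(cam(n_)["xyz"]),v/np.linalg.norm(v)))
        A=sum(np.eye(3)-np.outer(v,v) for o,v in L);b=sum((np.eye(3)-np.outer(v,v))@o for o,v in L)
        X=np.linalg.solve(A,b);print("place",i+1,X.round(1),[round(float(np.linalg.norm(np.cross(X-o,v))),1) for o,v in L])
E
python3 fit.py
```

```text
hist [(246, 104), (248, 196), (250, 232), (252, 192), (254, 94), (310, 112), (312, 984), (314, 1625), (316, 1563), (318, 1080), (320, 302), (322, 204), (324, 203), (326, 234), (328, 264), (330, 277), (332, 306), (334, 277), (336, 300), (338, 317), (340, 342), (342, 358), (344, 369), (346, 418), (348, 504), (350, 1265), (352, 1221), (354, 889), (356, 893), (358, 744)]
board? [540.2  44.2  54.2] [ 0.496 -0.034  0.868] 5196 slope 29.8 yaw -3.89 off 313.2
st_wax 2044 [566.6 -24.6  82.8] [ 0.857 -0.029 -0.514] [520.3 -23.  110.6] [621.  -26.4  50.2] d [42.1 46.1]
st_spat 1218 [576.1  70.7  76.6] [ 0.872  0.002 -0.489] [526.4  70.6 104.5] [626.6  70.8  48.3] d [37.2 41.2]
place 1 [561.1 -68.8  69.3] [2.2, 2.2]
place 2 [555.4 -34.6  89.9] [7.9, 7.9]
place 3 [560.   15.5  80. ] [8.4, 9.9, 14.6]
place 4 [568.9  72.9  61.5] [2.1, 0.9, 2.3]
place 5 [571.8 119.   63.1] [4.8, 4.2, 5.8]
```

```bash
cat > fit2.py <<'E'
from fit import *
from scipy.optimize import minimize
def model(step=2.0):
    # rest local place3 frame: x upslope,y (rest own, to robot right), z normal; visible surfaces
    pts=[]
    ys=np.arange(-124,124.1,step)
    def H(y): # rail top height w/ notches
        dd=np.min([abs(y-c) for c in(-96,-48,0,48,96)]);return min(14,dd)
    for sx in(-32,32):
        for y in ys:
            for x in np.arange(-4,4.1,step): pts.append((sx+x,y,H(y)))
    for y in ys:
        for x in np.arange(-26,26,step): pts.append((x,y,-24))
    for y in ys: 
        for x in np.arange(-62,-56,step): pts.append((x,y,14))
    return np.array(pts)
def fitrest(P,p,d,x0,ylo=-100,yhi=175):
    m=box(P,d,(460,ylo,6),(660,yhi,135));Q=P[m]
    from scipy.spatial import cKDTree
    Mo=model();T=cKDTree(Mo)
    th=np.radians(30);
    def frame(v):
        ps=v[3];f=np.array([np.cos(ps),np.sin(ps),0]);up=-f*np.cos(th)+np.array([0,0,np.sin(th)])
        nn=f*np.sin(th)+np.array([0,0,np.cos(th)]);yy=np.cross(nn,up);return np.stack([up,yy,nn],1)
    Qs=Q[::2]
    def cost(v):
        L=(Qs-v[:3])@frame(v);dd,_=T.query(L,distance_upper_bound=6);dd=np.minimum(dd,6);return np.mean(dd**2)
    best=None
    for dx in(-8,0,8):
        for dy in(-8,0,8):
            r=minimize(cost,np.array(x0)+[dx,dy,0,0],method="Nelder-Mead",options=dict(initial_simplex=np.array(x0)+[dx,dy,0,0]+np.vstack([np.zeros(4),np.diag([6,6,6,.05])]),xatol=.02,fatol=1e-3))
            if best is None or r.fun<best.fun:best=r
    v=best.x;A=frame(v);print("fit",v[:3].round(1),"yaw",np.degrees(v[3]).round(2),"cost",round(best.fun,2),len(Qs))
    for i in range(5):print("place",i+1,(v[:3]+A[:,1]*(96-48*i)).round(1))
    return v,A
if __name__=="__main__":
    z=np.load("w3.npz");p,d=z["p"].astype(int),z["d"];P=cloud("wrist",p,d,dict(eef_pos=z["pos"],tcp_rot=z["rot"]))
    fitrest(P,p,d,[567,28,66,-.06])
    for n in("scene","side"):
        p=cv2.imread(f"pics/{n}.png");d=np.load(n+".npy");fitrest(cloud(n,p,d),p,d,[567,28,66,-.06])
E
python3 fit2.py
```

```text
fit [566.7  25.5  65.3] yaw -3.8 cost 23.83 10106
place 1 [560.3 -70.3  65.3]
place 2 [563.5 -22.4  65.3]
place 3 [566.7  25.5  65.3]
place 4 [569.9  73.4  65.3]
place 5 [573.  121.3  65.3]
fit [566.7  25.8  67.2] yaw -3.68 cost 22.51 2961
place 1 [560.6 -70.   67.2]
place 2 [563.7 -22.1  67.2]
place 3 [566.7  25.8  67.2]
place 4 [569.8  73.7  67.2]
place 5 [572.9 121.6  67.2]
fit [562.8  29.   61.8] yaw -4.04 cost 30.6 1711
place 1 [556.  -66.7  61.8]
place 2 [559.4 -18.9  61.8]
place 3 [562.8  29.   61.8]
place 4 [566.2  76.9  61.8]
place 5 [569.6 124.8  61.8]
```

```bash
cat >> h.py <<'E'
PL3=np.array([566.7,25.6,65.8]);PS=np.radians(-3.8)
_f=np.array([np.cos(PS),np.sin(PS),0]);UP=-_f*np.cos(np.pi/6)+np.array([0,0,.5]);NN=_f*.5+np.array([0,0,np.cos(np.pi/6)]);YY=np.cross(NN,UP)
RP=np.stack([UP,np.cross(-NN,UP),-NN],1)
def place(i): return PL3+YY*(96-48*(i-1))
E
python3 - <<'E'
from h import *
z=np.load("w3.npz");p,d=z["p"].astype(int),z["d"];P=cloud("wrist",p,d,dict(eef_pos=z["pos"],tcp_rot=z["rot"]))
L=(P-z["pos"])@R.from_rotvec(z["rot"]).as_matrix()
m=(d>0)&(abs(L[...,1])<25)&(abs(L[...,2])<30)&(L[...,0]>12)
q=L[m]
for x in range(20,150,10):
    k=abs(q[:,0]-x)<3
    if k.sum():print(x,k.sum(),np.percentile(q[k][:,1],[2,98]).round(1),np.median(q[k][:,2]).round(1))
y=L[m&(abs(L[...,1])<15)]
R_=red(p)&m;print("ferrule end x",np.percentile(L[R_][:,0],99.5))
print(place(1),UP.round(3),NN.round(3))
plan(place(1)+NN*90+UP*4,RP,0.015,8)
E
```

```text
20 545 [-10.4  10. ] 0.2
30 584 [-10.6  10.1] 0.3
40 647 [-10.3  10.5] 0.4
50 700 [-10.5  10.2] 0.5
60 506 [-8.2  8.1] 3.8
70 181 [-3.   2.3] 7.9
80 773 [-12.6  12.4] 9.1
90 810 [-12.6  11.9] 9.1
100 792 [-12.6  12.3] 9.1
110 763 [-12.9  12.3] 9.1
120 724 [-12.9  12. ] 9.1
130 1 [-11.4 -11.4] 10.7
ferrule end x 61.12386136262968
[560.33770556 -70.18894096  65.8       ] [-0.864  0.057  0.5  ] [ 0.499 -0.033  0.866]
[{"angular": [-0.12, 3.73, 0.48], "translation": [0.0014, 0.0057, 0.0172], "jaw": 0.015}, {"angular": [-0.12, 3.73, 0.48], "translation": [0.0003, 0.0056, 0.0173], "jaw": 0.015}, {"angular": [-0.12, 3.73, 0.48], "translation": [-0.0007, 0.0056, 0.0173], "jaw": 0.015}, {"angular": [-0.12, 3.73, 0.48], "translation": [-0.0019, 0.0056, 0.0173], "jaw": 0.015}, {"angular": [-0.12, 3.73, 0.48], "translation": [-0.0029, 0.0055, 0.0171], "jaw": 0.015}, {"angular": [-0.12, 3.73, 0.48], "translation": [-0.0039, 0.0056, 0.0168], "jaw": 0.015}, {"angular": [-0.12, 3.73, 0.48], "translation": [-0.005, 0.0055, 0.0166], "jaw": 0.015}, {"angular": [-0.12, 3.73, 0.48], "translation": [-0.0061, 0.0056, 0.0163], "jaw": 0.015}]
end [601.8 -72.9 145.7]
```

Request:
step_arm:
  steps:
    - {"angular": [-0.12, 3.73, 0.48], "translation": [0.0014, 0.0057, 0.0172], "jaw": 0.015}
    - {"angular": [-0.12, 3.73, 0.48], "translation": [0.0003, 0.0056, 0.0173], "jaw": 0.015}
    - {"angular": [-0.12, 3.73, 0.48], "translation": [-0.0007, 0.0056, 0.0173], "jaw": 0.015}
    - {"angular": [-0.12, 3.73, 0.48], "translation": [-0.0019, 0.0056, 0.0173], "jaw": 0.015}
    - {"angular": [-0.12, 3.73, 0.48], "translation": [-0.0029, 0.0055, 0.0171], "jaw": 0.015}
    - {"angular": [-0.12, 3.73, 0.48], "translation": [-0.0039, 0.0056, 0.0168], "jaw": 0.015}
    - {"angular": [-0.12, 3.73, 0.48], "translation": [-0.005, 0.0055, 0.0166], "jaw": 0.015}
    - {"angular": [-0.12, 3.73, 0.48], "translation": [-0.0061, 0.0056, 0.0163], "jaw": 0.015}

```text
t: 7.98
eef_pos: [603.1, -72.9, 145.9]
tcp_rot: [-0.087, -2.617, -0.022]
contact_force: [-0.2, -0.5, -1.4]
finger_gap: 19.8
gripper_force: 61.1
```

Request:
step_arm:
  steps:
    - {"angular": [0, 0, 0], "translation": [0, 0, 0], "jaw": 0.015}
    - {"angular": [0, 0, 0], "translation": [0, 0, 0], "jaw": 0.015}

```text
t: 8.22
eef_pos: [603.3, -73.0, 147.3]
tcp_rot: [-0.086, -2.62, -0.021]
contact_force: [0.2, -0.1, -0.6]
finger_gap: 19.7
gripper_force: 61.1
```

```bash
cat >> h.py <<'E'
def rel(i):
    s=state();print("t",s["t"],"rel place",i,((np.array(s["eef_pos"])-place(i))@np.stack([UP,YY,NN],1)).round(1),"roterr deg",np.degrees(R.from_matrix(R.from_rotvec(s["tcp_rot"]).as_matrix().T@RP).as_rotvec()).round(2),"F",np.array(s["contact_force"]).round(1),"J",s["joint_pos"].round(2))
E
python3 -c "
from h import *
rel(1)
from fit2 import fitrest
s,p,d,P=wristshot('w4')
fitrest(P,p,d,[567,26,66,-.066])"
```

```text
t 8.225 rel place 1 [ 3.5 -0.1 92.1] roterr deg [-0.08  0.21  0.  ] F [ 0.2 -0.1 -0.6] J [-0.2   0.67  0.25  1.67 -0.07 -0.11]
fit [567.   25.5  65.6] yaw -3.66 cost 22.34 17183
place 1 [560.9 -70.3  65.6]
place 2 [563.9 -22.4  65.6]
place 3 [567.   25.5  65.6]
place 4 [570.1  73.4  65.6]
place 5 [573.1 121.3  65.6]
```

View pics/w4.png

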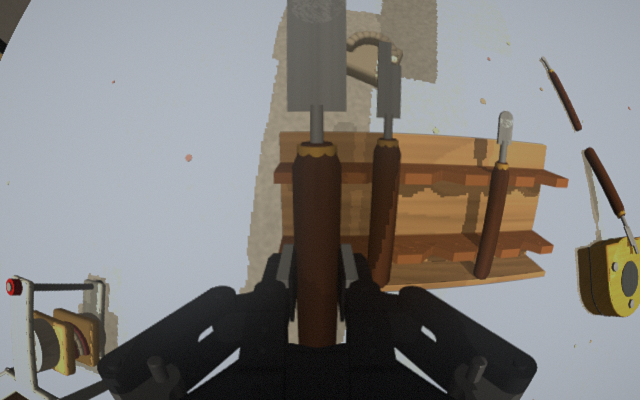

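The view from above place 1 shows the held knife at column 317 lined up with the right-end notches, parallel to the stored knife (388,210) and clear of it. The refit agrees with the first fit to within 1 mm, so I'm lowering it.

Request:
step_arm:
  steps:
    - {"angular": [0, 0, 0], "translation": [0, 0, 0.018], "jaw": 0.015}
    - {"angular": [0, 0, 0], "translation": [0, 0, 0.018], "jaw": 0.015}
    - {"angular": [0, 0, 0], "translation": [0, 0, 0.014], "jaw": 0.015}
    - {"angular": [0, 0, 0], "translation": [0, 0, 0.007], "jaw": 0.015}
    - {"angular": [0, 0, 0], "translation": [0, 0, 0.004], "jaw": 0.015}
    - {"angular": [0, 0, 0], "translation": [0, 0, 0.002], "jaw": 0.015}
    - {"angular": [0, 0, 0], "translation": [0, 0, 0], "jaw": 0.015}

```text
t: 9.15
eef_pos: [572.3, -70.6, 92.3]
tcp_rot: [-0.086, -2.62, -0.021]
contact_force: [-0.2, -0.3, -0.8]
finger_gap: 19.9
gripper_force: 61.1
```

```bash
python3 -c "
from h import *
rel(1)"
```

```text
t 9.15 rel place 1 [ 2.9 -0.4 29. ] roterr deg [-0.09  0.18  0.02] F [-0.2 -0.3 -0.8] J [-0.2   0.66  0.11  1.54 -0.07 -0.12]
```

Request:
step_arm:
  steps:
    - {"angular": [0, 0, 0], "translation": [0, 0, 0.0015], "jaw": 0.015}
    - {"angular": [0, 0, 0], "translation": [0, 0, 0.001], "jaw": 0.015}
    - {"angular": [0, 0, 0], "translation": [0, 0, 0], "jaw": 0.015}

```text
t: 9.52
eef_pos: [570.9, -70.5, 90.0]
tcp_rot: [-0.086, -2.62, -0.021]
contact_force: [-0.4, -0.2, -0.2]
finger_gap: 19.8
gripper_force: 61.2
```

Request:
step_arm:
  steps:
    - {"angular": [0, 0, 0], "translation": [-0.002, 0, 0], "jaw": 0.015}
    - {"angular": [0, 0, 0], "translation": [-0.0015, 0, 0], "jaw": 0.015}
    - {"angular": [0, 0, 0], "translation": [0, 0, 0], "jaw": 0.015}

```text
t: 9.9
eef_pos: [571.2, -70.5, 89.8]
tcp_rot: [-0.085, -2.613, -0.021]
contact_force: [-6.7, -0.7, 7.2]
finger_gap: 19.9
gripper_force: 61.6
```

```bash
python3 -c "
from h import *
rel(1)"
```

```text
t 9.9 rel place 1 [ 2.5 -0.4 26.2] roterr deg [-0.1  -0.22  0.04] F [-6.7 -0.7  7.2] J [-0.2   0.66  0.11  1.54 -0.07 -0.12]
```

Request:
step_arm:
  steps:
    - {"angular": [0, 0, 0], "translation": [0, 0, 0.001], "jaw": 0.015}
    - {"angular": [0, 0, 0], "translation": [0, 0, 0], "jaw": 0.032}
    - {"angular": [0, 0, 0], "translation": [0, 0, 0], "jaw": 0.032}
    - {"angular": [0, 0, 0], "translation": [0, 0, 0], "jaw": 0.032}
    - {"angular": [0, 0, 0], "translation": [0, 0, -0.015], "jaw": 0.032}
    - {"angular": [0, 0, 0], "translation": [0, 0, -0.03], "jaw": 0.032}
    - {"angular": [0, 0, 0], "translation": [0, 0, -0.04], "jaw": 0.032}
    - {"angular": [0, 0, 0], "translation": [0, 0, -0.04], "jaw": 0.032}

```text
t: 10.9
eef_pos: [636.4, -74.6, 197.7]
tcp_rot: [-0.086, -2.62, -0.021]
contact_force: [0.1, 0.2, -0.3]
finger_gap: 31.8
gripper_force: 0.0
```

Run:
```python
from h import *
s,p,d,P=wristshot("w5");rel(1)
F=np.stack([UP,YY,NN],1);L=(P-place(1))@F
m=(d>0)&(abs(L[...,1])<20)&(L[...,2]>6)&(L[...,2]<40)&(L[...,0]>-70)&(L[...,0]<160)&red(p)
q=L[m]
for x in range(-50,150,10):
    k=abs(q[:,0]-x)<3
    if k.sum()>5:print(x,k.sum(),np.percentile(q[k],[3,97],axis=0)[:,1].round(1),np.percentile(q[k][:,2],90).round(1))
R1=rot((-.983,-.187,0),(0,0,1))
plan((400,230,230),R1,0.03,14)
```

```text
t 10.95 rel place 1 [ -1.   -0.3 158.2] roterr deg [-0.15  0.75 -0.01] F [ 3.8 -0.3  3.7] J [-0.19  0.69  0.42  1.81 -0.06 -0.11]
-50 133 [-10.1  10.4] 27.4
-40 147 [-10.8  10.3] 27.5
-30 301 [-18.5  18.9] 27.1
-20 155 [-10.5  10. ] 27.3
-10 153 [-10.4   9.9] 27.7
0 163 [-10.3  10.6] 27.2
10 170 [-10.2  10.5] 27.1
20 168 [-10.1  10.4] 27.3
30 286 [-19.   18.4] 26.8
40 158 [-9.9  7.9] 27.1
50 147 [-9.9  6.8] 27.0
60 153 [-8.2  8.5] 24.9
[{"angular": [0.26, -2.08, -1.02], "translation": [0.0172, 0.0206, 0.0073], "jaw": 0.03}, {"angular": [0.26, -2.08, -1.02], "translation": [0.017, 0.021, 0.0066], "jaw": 0.03}, {"angular": [0.26, -2.08, -1.02], "translation": [0.0169, 0.0213, 0.0058], "jaw": 0.03}, {"angular": [0.26, -2.08, -1.02], "translation": [0.0167, 0.0216, 0.0052], "jaw": 0.03}, {"angular": [0.26, -2.08, -1.02], "translation": [0.0165, 0.0219, 0.0045], "jaw": 0.03}, {"angular": [0.26, -2.08, -1.02], "translation": [0.0163, 0.0223, 0.0037], "jaw": 0.03}, {"angular": [0.26, -2.08, -1.02], "translation": [0.0159, 0.0225, 0.0031], "jaw": 0.03}, {"angular": [0.26, -2.08, -1.02], "translation": [0.0157, 0.0229, 0.0024], "jaw": 0.03}]
[{"angular": [0.26, -2.08, -1.02], "translation": [0.0153, 0.0231, 0.0017], "jaw": 0.03}, {"angular": [0.26, -2.08, -1.02], "translation": [0.015, 0.0234, 0.0011], "jaw": 0.03}, {"angular": [0.26, -2.08, -1.02], "translation": [0.0146, 0.0237, 0.0004], "jaw": 0.03}, {"angular": [0.26, -2.08, -1.02], "translation": [0.0142, 0.0239, -0.0002], "jaw": 0.03}, {"angular": [0.26, -2.08, -1.02], "translation": [0.0137, 0.0242, -0.0008], "jaw": 0.03}, {"angular": [0.26, -2.08, -1.02], "translation": [0.0132, 0.0244, -0.0014], "jaw": 0.03}]
end [400. 230. 230.]
```

Run:
```python
from h import *
R1=rot((-.983,-.187,0),(0,0,1))
plan((405,292,180),R1,0.03,12)
```

```text
[{"angular": [0.3, -2.43, -1.19], "translation": [0.0179, 0.0293, 0.0121], "jaw": 0.03}, {"angular": [0.3, -2.43, -1.19], "translation": [0.0178, 0.0297, 0.0112], "jaw": 0.03}, {"angular": [0.3, -2.43, -1.19], "translation": [0.0177, 0.0301, 0.0102], "jaw": 0.03}, {"angular": [0.3, -2.43, -1.19], "translation": [0.0174, 0.0305, 0.0094], "jaw": 0.03}, {"angular": [0.3, -2.43, -1.19], "translation": [0.0172, 0.0309, 0.0085], "jaw": 0.03}, {"angular": [0.3, -2.43, -1.19], "translation": [0.0168, 0.0314, 0.0076], "jaw": 0.03}, {"angular": [0.3, -2.43, -1.19], "translation": [0.0165, 0.0317, 0.0067], "jaw": 0.03}, {"angular": [0.3, -2.43, -1.19], "translation": [0.0161, 0.0321, 0.0059], "jaw": 0.03}]
[{"angular": [0.3, -2.43, -1.19], "translation": [0.0157, 0.0324, 0.005], "jaw": 0.03}, {"angular": [0.3, -2.43, -1.19], "translation": [0.0152, 0.0328, 0.0042], "jaw": 0.03}, {"angular": [0.3, -2.43, -1.19], "translation": [0.0147, 0.0331, 0.0034], "jaw": 0.03}, {"angular": [0.3, -2.43, -1.19], "translation": [0.014, 0.0335, 0.0026], "jaw": 0.03}]
end [405. 292. 180.]
```

Request:
step_arm:
  steps:
    - {"angular": [0.3, -2.43, -1.19], "translation": [0.0179, 0.0293, 0.0121], "jaw": 0.03}
    - {"angular": [0.3, -2.43, -1.19], "translation": [0.0178, 0.0297, 0.0112], "jaw": 0.03}
    - {"angular": [0.3, -2.43, -1.19], "translation": [0.0177, 0.0301, 0.0102], "jaw": 0.03}
    - {"angular": [0.3, -2.43, -1.19], "translation": [0.0174, 0.0305, 0.0094], "jaw": 0.03}
    - {"angular": [0.3, -2.43, -1.19], "translation": [0.0172, 0.0309, 0.0085], "jaw": 0.03}
    - {"angular": [0.3, -2.43, -1.19], "translation": [0.0168, 0.0314, 0.0076], "jaw": 0.03}
    - {"angular": [0.3, -2.43, -1.19], "translation": [0.0165, 0.0317, 0.0067], "jaw": 0.03}
    - {"angular": [0.3, -2.43, -1.19], "translation": [0.0161, 0.0321, 0.0059], "jaw": 0.03}

```text
t: 11.95
eef_pos: [478.5, 171.4, 183.9]
tcp_rot: [0.158, -2.96, -0.011]
contact_force: [0.1, 0.1, -0.2]
finger_gap: 30.4
gripper_force: 0.0
```

Request:
step_arm:
  steps:
    - {"angular": [0.3, -2.43, -1.19], "translation": [0.0157, 0.0324, 0.005], "jaw": 0.025}
    - {"angular": [0.3, -2.43, -1.19], "translation": [0.0152, 0.0328, 0.0042], "jaw": 0.025}
    - {"angular": [0.3, -2.43, -1.19], "translation": [0.0147, 0.0331, 0.0034], "jaw": 0.025}
    - {"angular": [0.3, -2.43, -1.19], "translation": [0.014, 0.0335, 0.0026], "jaw": 0.025}
    - {"angular": [0, 0, 0], "translation": [0, 0, 0], "jaw": 0.025}

```text
t: 12.58
eef_pos: [398.5, 294.2, 177.4]
tcp_rot: [0.302, -3.118, -0.005]
contact_force: [0.7, -0.2, 0.0]
finger_gap: 24.7
gripper_force: 0.0
```

Run:
```python
from h import *
s,p,d,P=wristshot("w6"); print(np.array(s["eef_pos"]).round(1),R.from_rotvec(s["tcp_rot"]).as_matrix().round(3).tolist(),s["joint_pos"].round(2))
b=box(P,d,(330,220,-40),(480,260,40));print("bench",np.percentile(P[b][:,2],[5,50,95]))
lm=landmark_of("carver","wrist");print([(np.round(r["pixel"]),round(r["score"],2)) for r in lm]);print([(np.round(r["pixel"]),round(r["score"],2)) for r in landmark_of("wax_knife","wrist")])
r=red(p)&(d>0)&(P[...,2]>3)&(P[...,2]<90)&(P[...,0]<620)&(P[...,1]>200)
n,lab,st,ce=cv2.connectedComponentsWithStats(r.astype(np.uint8))
for i in range(1,n):
    if st[i,4]>100:
        q=P[lab==i];c,a,S,_=axis(q);print(st[i],c.round(1),a.round(3),(c+a*S[0]).round(1),(c+a*S[1]).round(1),np.percentile(q[:,2],97).round(1))
```

```text
[398.5 294.2 177.4] [[-0.981, -0.192, -0.009], [-0.192, 0.981, 0.002], [0.008, 0.004, -1.0]] [ 0.5   0.1  -0.39  1.09  0.01  0.31]
bench [-1.63330436 -0.45237257  0.72603706]
[(array([ 85., 125.]), 0.33)]
[(array([306., 314.]), 0.96)]
[313 207  10  36 298] [437.8 303.2  11. ] [0.985 0.173 0.   ] [419.1 299.9  11. ] [457.2 306.6  11. ] 12.6
[294 269  28  77 957] [529.6 310.5  29.3] [ 0.938 -0.036  0.345] [488.2 312.1  14.1] [571.5 308.9  44.7] 44.6
```

View pics/w6.png

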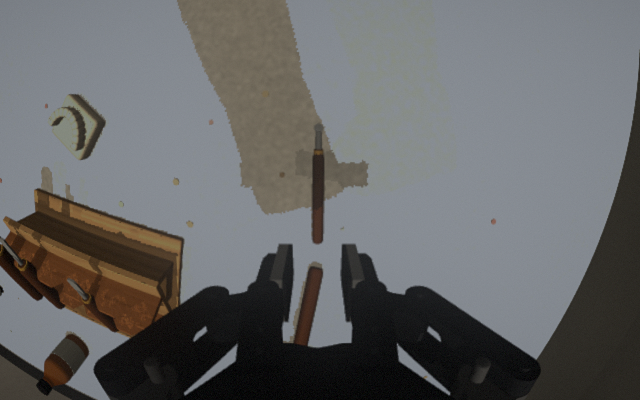

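The carver lies at column 318 (rows 125–243), centred under the jaws. The wax knife's butt is at (315,265), beyond the carver's butt.

Run:
```python
from h import *
z=np.load("w6.npz");p,d=z["p"].astype(int),z["d"];P=cloud("wrist",p,d,dict(eef_pos=z["pos"],tcp_rot=z["rot"]))
m=box(P,d,(325,270,3.5),(462,325,20))
q=P[m];c,a,S,_=axis(q);print(m.sum(),c.round(1),a.round(3),(c+a*S[0]).round(1),(c+a*S[1]).round(1))
for x in range(340,460,10):
    k=abs(q[:,0]-x)<4
    if k.sum()>5:print(x,np.percentile(q[k][:,1],[3,97]).round(1),np.percentile(q[k][:,2],90).round(1))
R1=rot((-.984,-.177,0),(0,0,1))
plan((402,297,80),R1,0.025,3)
```

```text
1284 [399.9 296.3  10. ] [0.984 0.178 0.021] [338.1 285.1   8.7] [458.6 306.9  11.3]
340 [281.4 289.1] 7.8
350 [284.4 290.2] 9.5
360 [286.2 292.6] 9.9
370 [285.3 296.8] 11.7
380 [286.6 298.6] 12.5
390 [288.5 300.7] 12.2
400 [290.3 302.7] 12.3
410 [292.3 304.7] 12.3
420 [294.2 304.8] 12.0
430 [296.  306.9] 12.2
440 [297.8 308.9] 12.2
450 [299.9 310.9] 12.1
[{"angular": [0.07, -0.15, 0.2], "translation": [-0.0009, 0.0012, 0.0324], "jaw": 0.025}, {"angular": [0.07, -0.15, 0.2], "translation": [-0.0007, 0.0013, 0.0324], "jaw": 0.025}, {"angular": [0.07, -0.15, 0.2], "translation": [-0.0007, 0.0013, 0.0324], "jaw": 0.025}]
end [402.  296.9  80. ]
```

Request:
step_arm:
  steps:
    - {"angular": [0.05, -0.15, 0.2], "translation": [-0.0015, 0.001, 0.035], "jaw": 0.024}
    - {"angular": [0.05, -0.15, 0.2], "translation": [-0.0015, 0.001, 0.035], "jaw": 0.024}
    - {"angular": [0.05, -0.15, 0.2], "translation": [-0.0015, 0.001, 0.035], "jaw": 0.024}
    - {"angular": [0, 0, 0], "translation": [0, 0, 0.025], "jaw": 0.024}
    - {"angular": [0, 0, 0], "translation": [0, 0, 0], "jaw": 0.024}
    - {"angular": [0, 0, 0], "translation": [0, 0, 0], "jaw": 0.024}

```text
t: 13.48
eef_pos: [404.7, 296.6, 47.4]
tcp_rot: [-0.278, 3.129, 0.002]
contact_force: [-0.1, 0.2, 0.9]
finger_gap: 23.8
gripper_force: 0.0
```

Run:
```python
from h import *
s,p,d,P=wristshot("w7");print(np.array(s["eef_pos"]).round(1),R.from_rotvec(s["tcp_rot"]).as_matrix().round(3).tolist())
L=(P-s["eef_pos"])@R.from_rotvec(s["tcp_rot"]).as_matrix()
m=box(P,d,(325,270,3.5),(395,325,20));q=L[m]
for x in range(10,60,10):
    k=abs(q[:,0]-x)<3
    if k.sum()>5:print(x,np.percentile(q[k][:,1],[3,97]).round(1),np.percentile(q[k][:,2],10).round(1))
```

```text
[404.7 296.6  47.4] [[-0.984, -0.176, -0.0], [-0.176, 0.984, 0.001], [-0.0, 0.001, -1.0]]
10 [-5.5  6. ] 35.3
20 [-5.5  5.9] 35.3
30 [-5.4  5.8] 35.1
40 [-4.3  4.6] 36.3
50 [-2.6  2.4] 38.3
```

Centred. I'm lowering 30 mm to close on it.

Request:
step_arm:
  steps:
    - {"angular": [0, 0, 0], "translation": [0, 0, 0.018], "jaw": 0.024}
    - {"angular": [0, 0, 0], "translation": [0, 0, 0.012], "jaw": 0.024}
    - {"angular": [0, 0, 0], "translation": [0, 0, 0], "jaw": 0.024}
    - {"angular": [0, 0, 0], "translation": [0, 0, 0], "jaw": 0.006}
    - {"angular": [0, 0, 0], "translation": [0, 0, 0], "jaw": 0.006}
    - {"angular": [0, 0, 0], "translation": [0, 0, 0], "jaw": 0.006}
    - {"angular": [0, 0, 0], "translation": [0, 0, 0], "jaw": 0.006}
  grip_force: 45

```text
t: 14.4
eef_pos: [403.7, 297.0, 17.1]
tcp_rot: [0.28, -3.129, -0.002]
contact_force: [0.0, -1.4, 3.8]
finger_gap: 10.1
gripper_force: 44.5
```

Run:
```python
from h import *
s=state();print(np.array(s["eef_pos"]).round(1));p0=np.array(s["eef_pos"])+[0,0,60]
p,A=plan((560,160,190),rot((-1,.06,0),(0,0,1)),0.006,8,p0=p0)
print("then");plan(place(5)+NN*80+UP*3,RP,0.006,8,p0=p,R0=A)
```

```text
[403.7 297.   17.1]
[{"angular": [0.01, -0.0, 1.71], "translation": [-0.0162, -0.0203, -0.0141], "jaw": 0.006}, {"angular": [0.01, -0.0, 1.71], "translation": [-0.0168, -0.0198, -0.0142], "jaw": 0.006}, {"angular": [0.01, -0.0, 1.71], "translation": [-0.0173, -0.0193, -0.0141], "jaw": 0.006}, {"angular": [0.01, -0.0, 1.71], "translation": [-0.018, -0.0188, -0.0141], "jaw": 0.006}, {"angular": [0.01, -0.0, 1.71], "translation": [-0.0185, -0.0182, -0.0142], "jaw": 0.006}, {"angular": [0.01, -0.0, 1.71], "translation": [-0.019, -0.0177, -0.0141], "jaw": 0.006}, {"angular": [0.01, -0.0, 1.71], "translation": [-0.0195, -0.0171, -0.0141], "jaw": 0.006}, {"angular": [0.01, -0.0, 1.71], "translation": [-0.0201, -0.0166, -0.0141], "jaw": 0.006}]
end [560. 160. 190.]
then
[{"angular": [-0.01, 3.75, 0.04], "translation": [-0.0066, -0.0047, 0.0067], "jaw": 0.006}, {"angular": [-0.01, 3.75, 0.04], "translation": [-0.007, -0.0048, 0.0062], "jaw": 0.006}, {"angular": [-0.01, 3.75, 0.04], "translation": [-0.0074, -0.0047, 0.0058], "jaw": 0.006}, {"angular": [-0.01, 3.75, 0.04], "translation": [-0.0078, -0.0047, 0.0052], "jaw": 0.006}, {"angular": [-0.01, 3.75, 0.04], "translation": [-0.0081, -0.0048, 0.0047], "jaw": 0.006}, {"angular": [-0.01, 3.75, 0.04], "translation": [-0.0084, -0.0047, 0.0042], "jaw": 0.006}, {"angular": [-0.01, 3.75, 0.04], "translation": [-0.0087, -0.0047, 0.0037], "jaw": 0.006}, {"angular": [-0.01, 3.75, 0.04], "translation": [-0.0089, -0.0047, 0.003], "jaw": 0.006}]
end [610.4 118.9 136.6]
```

Request:
step_arm:
  steps:
    - {"angular": [0, 0, 0], "translation": [0, 0, -0.03], "jaw": 0.006}
    - {"angular": [0, 0, 0], "translation": [0, 0, -0.045], "jaw": 0.006}
    - {"angular": [0, 0, 2.3], "translation": [-0.0217, -0.027, -0.017], "jaw": 0.006}
    - {"angular": [0, 0, 2.3], "translation": [-0.0227, -0.026, -0.017], "jaw": 0.006}
    - {"angular": [0, 0, 2.3], "translation": [-0.0238, -0.0252, -0.017], "jaw": 0.006}
    - {"angular": [0, 0, 2.3], "translation": [-0.0248, -0.0244, -0.017], "jaw": 0.006}
    - {"angular": [0, 0, 2.3], "translation": [-0.0257, -0.0233, -0.017], "jaw": 0.006}
    - {"angular": [0, 0, 2.2], "translation": [-0.0266, -0.0223, -0.017], "jaw": 0.006}

```text
t: 15.4
eef_pos: [560.6, 159.0, 193.4]
tcp_rot: [-0.097, -3.138, -0.001]
contact_force: [0.1, -0.2, -0.5]
finger_gap: 10.3
gripper_force: 44.1
```

Request:
step_arm:
  steps:
    - {"angular": [0, 3.75, 0], "translation": [-0.0066, -0.0047, 0.0067], "jaw": 0.006}
    - {"angular": [0, 3.75, 0], "translation": [-0.007, -0.0048, 0.0062], "jaw": 0.006}
    - {"angular": [0, 3.75, 0], "translation": [-0.0074, -0.0047, 0.0058], "jaw": 0.006}
    - {"angular": [0, 3.75, 0], "translation": [-0.0078, -0.0047, 0.0052], "jaw": 0.006}
    - {"angular": [0, 3.75, 0], "translation": [-0.0081, -0.0048, 0.0047], "jaw": 0.006}
    - {"angular": [0, 3.75, 0], "translation": [-0.0084, -0.0047, 0.0042], "jaw": 0.006}
    - {"angular": [0, 3.75, 0], "translation": [-0.0087, -0.0047, 0.0037], "jaw": 0.006}
    - {"angular": [0, 3.75, 0], "translation": [-0.0089, -0.0047, 0.003], "jaw": 0.006}

```text
t: 16.4
eef_pos: [610.8, 118.7, 139.1]
tcp_rot: [-0.079, -2.613, -0.022]
contact_force: [-0.1, -0.2, -0.0]
finger_gap: 10.2
gripper_force: 44.1
```

Request:
step_arm:
  steps:
    - {"angular": [0, 0, 0], "translation": [0, 0, 0], "jaw": 0.006}

```text
t: 16.52
eef_pos: [610.8, 118.4, 137.1]
tcp_rot: [-0.081, -2.613, -0.022]
contact_force: [0.2, 0.7, -1.7]
finger_gap: 10.2
gripper_force: 44.1
```

```bash
cat >> h.py <<'E'
def held(P,s,d,w):
    L=(P-s["eef_pos"])@R.from_rotvec(s["tcp_rot"]).as_matrix()
    m=(d>0)&(abs(L[...,1])<w)&(abs(L[...,2])<30)&(L[...,0]>12);q=L[m]
    for x in range(15,120,10):
        k=abs(q[:,0]-x)<3
        if k.sum()>4:print(x,np.percentile(q[k][:,1],[3,97]).round(1),np.percentile(q[k][:,2],10).round(1))
    print("tip",np.percentile(q[:,0],99.7).round(1))
E
python3 - <<'E'
from h import *
from fit2 import fitrest
s,p,d,P=wristshot("w8");rel(5);held(P,s,d,12)
fitrest(P,p,d,[567,26,66,-.066],-100,165)
E
```

```text
t 16.575 rel place 5 [ 3.8  0.1 81.6] roterr deg [-0.13 -0.16  0.27] F [ 0.  -0.4 -0.8] J [0.06 0.7  0.28 1.68 0.06 0.11]
15 [-11.1  10.6] -27.9
25 [-5.5  5.3] 5.1
35 [-5.4  4.8] 5.6
45 [-2.6  2.4] 8.2
55 [-3.1  2.4] 8.1
65 [-3.9  3.7] 9.7
tip 66.4
fit [567.   24.9  65.5] yaw -4.04 cost 23.17 21255
place 1 [560.3 -70.8  65.5]
place 2 [563.7 -22.9  65.5]
place 3 [567.   24.9  65.5]
place 4 [570.4  72.8  65.5]
place 5 [573.8 120.7  65.5]
```

View pics/w8.png

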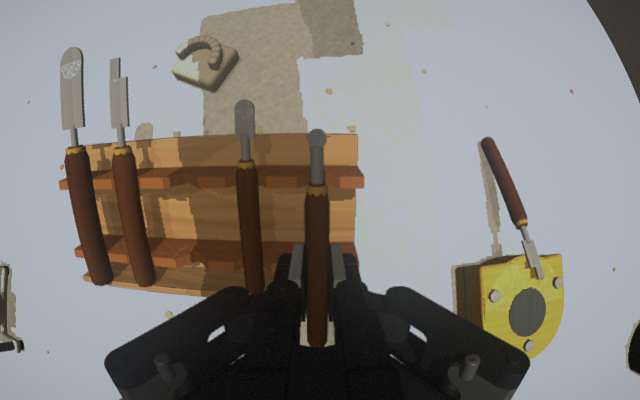

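The carver, at column 317, is above the left-end notches. The plaster knife lies seated at (90,210) beside the stored knife and the spatula. Lowering now.

Request:
step_arm:
  steps:
    - {"angular": [0, 0, 0], "translation": [0, 0, 0.018], "jaw": 0.006}
    - {"angular": [0, 0, 0], "translation": [0, 0, 0.018], "jaw": 0.006}
    - {"angular": [0, 0, 0], "translation": [0, 0, 0.014], "jaw": 0.006}
    - {"angular": [0, 0, 0], "translation": [0, 0, 0.006], "jaw": 0.006}
    - {"angular": [0, 0, 0], "translation": [0, 0, 0.003], "jaw": 0.006}
    - {"angular": [0, 0, 0], "translation": [0, 0, 0], "jaw": 0.006}
    - {"angular": [0, 0, 0], "translation": [0, 0, 0], "jaw": 0.006}

```text
t: 17.45
eef_pos: [581.7, 120.7, 89.1]
tcp_rot: [-0.079, -2.617, -0.022]
contact_force: [-0.2, 0.4, -1.3]
finger_gap: 9.7
gripper_force: 44.1
```

```bash
python3 -c "
from h import *
rel(5)"
```

```text
t 17.45 rel place 5 [ 4.1  0.1 24.5] roterr deg [-0.12 -0.01  0.3 ] F [-0.2  0.4 -1.3] J [0.07 0.69 0.15 1.56 0.06 0.11]
```

Request:
step_arm:
  steps:
    - {"angular": [0, 0, 0], "translation": [0, 0, 0.002], "jaw": 0.006}
    - {"angular": [0, 0, 0], "translation": [0, 0, 0.002], "jaw": 0.006}
    - {"angular": [0, 0, 0], "translation": [0, 0, 0.001], "jaw": 0.006}
    - {"angular": [0, 0, 0], "translation": [0, 0, 0], "jaw": 0.006}

```text
t: 17.95
eef_pos: [579.3, 120.9, 85.2]
tcp_rot: [-0.079, -2.617, -0.022]
contact_force: [1.4, -0.4, 4.4]
finger_gap: 10.2
gripper_force: 44.7
```

Request:
step_arm:
  steps:
    - {"angular": [0, 0, 0], "translation": [-0.0015, 0, 0], "jaw": 0.006}
    - {"angular": [0, 0, 0], "translation": [-0.0015, 0, 0], "jaw": 0.006}
    - {"angular": [0, 0, 0], "translation": [0, 0, 0], "jaw": 0.006}

```text
t: 18.32
eef_pos: [579.9, 120.9, 84.6]
tcp_rot: [-0.079, -2.612, -0.022]
contact_force: [-2.2, 0.3, 8.8]
finger_gap: 10.4
gripper_force: 44.9
```

```bash
python3 -c "
from h import *
rel(5)"
```

```text
t 18.325 rel place 5 [ 3.5  0.  19.7] roterr deg [-0.12 -0.27  0.28] F [-2.2  0.3  8.8] J [0.07 0.69 0.15 1.55 0.06 0.11]
```

Request:
step_arm:
  steps:
    - {"angular": [0, 0, 0], "translation": [-0.0015, 0, -0.0008], "jaw": 0.006}
    - {"angular": [0, 0, 0], "translation": [-0.0015, 0, 0], "jaw": 0.006}
    - {"angular": [0, 0, 0], "translation": [0, 0, 0], "jaw": 0.006}

```text
t: 18.7
eef_pos: [582.6, 120.7, 83.1]
tcp_rot: [-0.079, -2.612, -0.022]
contact_force: [-2.9, 0.4, 8.9]
finger_gap: 10.1
gripper_force: 44.8
```

```bash
python3 -c "
from h import *
rel(5)"
```

```text
t 18.7 rel place 5 [ 0.3  0.  19.8] roterr deg [-0.13 -0.31  0.28] F [-2.9  0.4  8.9] J [0.07 0.7  0.16 1.56 0.06 0.11]
```

Request:
step_arm:
  steps:
    - {"angular": [0, 0, 0], "translation": [-0.0015, 0, -0.0005], "jaw": 0.006}
    - {"angular": [0, 0, 0], "translation": [0, 0, 0], "jaw": 0.006}
    - {"angular": [0, 0, 0], "translation": [0, 0, 0], "jaw": 0.006}

```text
t: 19.08
eef_pos: [582.7, 120.7, 83.0]
tcp_rot: [-0.079, -2.608, -0.022]
contact_force: [-5.6, 1.4, 9.7]
finger_gap: 10.0
gripper_force: 44.7
```

```bash
python3 -c "
from h import *
rel(5)"
```

```text
t 19.075 rel place 5 [ 0.2  0.  19.8] roterr deg [-0.14 -0.5   0.28] F [-5.6  1.4  9.7] J [0.07 0.7  0.16 1.56 0.06 0.11]
```

Request:
step_arm:
  steps:
    - {"angular": [0, 0, 0], "translation": [0, 0, 0], "jaw": 0.024}
    - {"angular": [0, 0, 0], "translation": [0, 0, 0], "jaw": 0.024}
    - {"angular": [0, 0, 0], "translation": [0, 0, 0], "jaw": 0.024}
    - {"angular": [0, 0, 0], "translation": [0, 0, -0.015], "jaw": 0.024}
    - {"angular": [0, 0, 0], "translation": [0, 0, -0.03], "jaw": 0.024}
    - {"angular": [0, 0, 0], "translation": [0, 0, -0.04], "jaw": 0.024}
    - {"angular": [0, 0, 0], "translation": [0, 0, -0.04], "jaw": 0.024}
    - {"angular": [0, 0, 0], "translation": [0, 0, 0], "jaw": 0.024}

```text
t: 20.08
eef_pos: [651.7, 116.5, 193.8]
tcp_rot: [-0.08, -2.624, -0.023]
contact_force: [-0.4, -0.1, 0.2]
finger_gap: 24.1
gripper_force: 0.0
```

```bash
cat > chk.py <<'E'
from h import *
def chk(P,p,d,w={1:22,2:18,3:16,4:14,5:12}):
    F=np.stack([UP,YY,NN],1)
    for i in w:
        L=(P-place(i))@F;h=.707*w[i]
        m=(d>0)&(abs(L[...,1])<w[i]/2+3)&(L[...,2]>h+w[i]*.2)&(L[...,2]<h+w[i])&(L[...,0]>-75)&(L[...,0]<75)
        q=L[m]
        if len(q)<20: print(i,"none");continue
        a=[]
        for x in(-45,0,45):
            k=abs(q[:,0]-x)<8
            if k.sum()>5:a.append((x,np.percentile(q[k][:,1],[3,97]).mean().round(1),np.percentile(q[k][:,2],90).round(1)))
        print(i,"x range",np.percentile(q[:,0],[.5,99.5]).round(1),a,"expected top",round(h+w[i]/2,1))
if __name__=="__main__":
    import sys
    s,p,d,P=wristshot(sys.argv[1]);chk(P,p,d)
E
python3 chk.py w9
python3 - <<'E'
from h import *
rel(5)
z=np.load("w9.npz");p,d=z["p"].astype(int),z["d"];P=cloud("wrist",p,d,dict(eef_pos=z["pos"],tcp_rot=z["rot"]))
m=box(P,d,(440,280,5),(600,340,75))&red(p)&(p[...,1]<p[...,0]*.62)
q=P[m];c,a,S,_=axis(q);print("wax",m.sum(),c.round(1),a.round(3),(c+a*S[0]).round(1),(c+a*S[1]).round(1))
E
```

```text
1 x range [-54.9  62.7] [(-45, np.float64(-2.8), np.float64(27.5)), (0, np.float64(-1.7), np.float64(27.1)), (45, np.float64(-1.8), np.float64(26.8))] expected top 26.6
2 x range [-53.7  59.3] [(-45, np.float64(-0.8), np.float64(21.9)), (0, np.float64(-1.1), np.float64(22.1)), (45, np.float64(-1.0), np.float64(22.2))] expected top 21.7
3 none
4 x range [-61.   60.2] [(-45, np.float64(-0.4), np.float64(17.5)), (0, np.float64(-0.3), np.float64(17.6)), (45, np.float64(-0.2), np.float64(16.4))] expected top 16.9
5 x range [-61.4  58.3] [(-45, np.float64(0.3), np.float64(14.9)), (0, np.float64(0.5), np.float64(15.0)), (45, np.float64(0.2), np.float64(13.7))] expected top 14.5
t 20.125 rel place 5 [ -3.9  -0.2 147.7] roterr deg [-0.09  0.21  0.3 ] F [0.  0.2 0.3] J [0.05 0.73 0.46 1.82 0.06 0.1 ]
  return _methods._mean(a, axis=axis, dtype=dtype,
  ret = um.true_divide(
h.py:26: RuntimeWarning: Mean of empty slice.
  c=np.median(Q,0);U,S,V=np.linalg.svd(Q-Q.mean(0),full_matrices=False);a=V[0]
Traceback (most recent call last):
  File "h.py", line 26, in axis
    c=np.median(Q,0);U,S,V=np.linalg.svd(Q-Q.mean(0),full_matrices=False);a=V[0]
                                                                            ~^^^
IndexError: index 0 is out of bounds for axis 0 with size 0
```

Run:
```python
from h import *
p,A=plan((560,190,230),rot((-1,.04,0),(0,0,1)),0.03,6)
print("B");p,A=plan((520,310,185),None,0.03,18,p0=p,R0=A,w=np.radians([0,0,-180])); print(A.round(2))
```

```text
[{"angular": [0.06, -4.97, -0.19], "translation": [0.0168, 0.0113, 0.0023], "jaw": 0.03}, {"angular": [0.06, -4.97, -0.19], "translation": [0.017, 0.0114, 0.0008], "jaw": 0.03}, {"angular": [0.06, -4.97, -0.19], "translation": [0.0169, 0.0114, -0.0006], "jaw": 0.03}, {"angular": [0.06, -4.97, -0.19], "translation": [0.0167, 0.0115, -0.0022], "jaw": 0.03}, {"angular": [0.06, -4.97, -0.19], "translation": [0.0164, 0.0116, -0.0035], "jaw": 0.03}, {"angular": [0.06, -4.97, -0.19], "translation": [0.0161, 0.0116, -0.005], "jaw": 0.03}]
end [560. 190. 230.]
B
[{"angular": [0.0, 0.0, -10.0], "translation": [0.0025, 0.0066, 0.0025], "jaw": 0.03}, {"angular": [0.0, 0.0, -10.0], "translation": [0.0013, 0.0069, 0.0025], "jaw": 0.03}, {"angular": [0.0, 0.0, -10.0], "translation": [0.0001, 0.007, 0.0025], "jaw": 0.03}, {"angular": [0.0, 0.0, -10.0], "translation": [-0.0011, 0.0069, 0.0025], "jaw": 0.03}, {"angular": [0.0, 0.0, -10.0], "translation": [-0.0023, 0.0067, 0.0025], "jaw": 0.03}, {"angular": [0.0, 0.0, -10.0], "translation": [-0.0035, 0.0061, 0.0025], "jaw": 0.03}, {"angular": [0.0, 0.0
[... 418 characters left out ...]
ngular": [0.0, 0.0, -10.0], "translation": [-0.0071, 0.0001, 0.0025], "jaw": 0.03}, {"angular": [0.0, 0.0, -10.0], "translation": [-0.0069, -0.0011, 0.0025], "jaw": 0.03}, {"angular": [0.0, 0.0, -10.0], "translation": [-0.0066, -0.0023, 0.0025], "jaw": 0.03}, {"angular": [0.0, 0.0, -10.0], "translation": [-0.0061, -0.0035, 0.0025], "jaw": 0.03}, {"angular": [0.0, 0.0, -10.0], "translation": [-0.0055, -0.0044, 0.0025], "jaw": 0.03}]
[{"angular": [0.0, 0.0, -10.0], "translation": [-0.0046, -0.0053, 0.0025], "jaw": 0.03}, {"angular": [0.0, 0.0, -10.0], "translation": [-0.0035, -0.0061, 0.0025], "jaw": 0.03}]
end [520.1 310.  185. ]
[[ 1.   -0.04  0.  ]
 [-0.04 -1.    0.  ]
 [ 0.   -0.   -1.  ]]
```

Request:
step_arm:
  steps:
    - {"angular": [0.06, -4.97, -0.2], "translation": [0.0168, 0.0113, 0.0023], "jaw": 0.03}
    - {"angular": [0.06, -4.97, -0.2], "translation": [0.017, 0.0114, 0.0008], "jaw": 0.03}
    - {"angular": [0.06, -4.97, -0.2], "translation": [0.0169, 0.0114, -0.0006], "jaw": 0.03}
    - {"angular": [0.06, -4.97, -0.2], "translation": [0.0167, 0.0115, -0.0022], "jaw": 0.03}
    - {"angular": [0.06, -4.97, -0.2], "translation": [0.0164, 0.0116, -0.0035], "jaw": 0.03}
    - {"angular": [0.06, -4.97, -0.2], "translation": [0.0161, 0.0116, -0.005], "jaw": 0.03}

```text
t: 20.88
eef_pos: [556.4, 190.3, 227.6]
tcp_rot: [-0.061, -3.137, 0.0]
contact_force: [-0.6, -1.5, 0.1]
finger_gap: 30.2
gripper_force: 0.0
```

Request:
step_arm:
  steps:
    - {"angular": [0, 0, -10], "translation": [0.0025, 0.0066, 0.0025], "jaw": 0.03}
    - {"angular": [0, 0, -10], "translation": [0.0013, 0.0069, 0.0025], "jaw": 0.03}
    - {"angular": [0, 0, -10], "translation": [0, 0.007, 0.0025], "jaw": 0.03}
    - {"angular": [0, 0, -10], "translation": [-0.0011, 0.0069, 0.0025], "jaw": 0.03}
    - {"angular": [0, 0, -10], "translation": [-0.0023, 0.0067, 0.0025], "jaw": 0.03}
    - {"angular": [0, 0, -10], "translation": [-0.0035, 0.0061, 0.0025], "jaw": 0.03}
    - {"angular": [0, 0, -10], "translation": [-0.0044, 0.0054, 0.0025], "jaw": 0.03}
    - {"angular": [0, 0, -10], "translation": [-0.0053, 0.0046, 0.0025], "jaw": 0.03}

```text
t: 21.88
eef_pos: [538.7, 243.2, 207.1]
tcp_rot: [1.975, -2.435, -0.006]
contact_force: [0.7, 0.0, 0.9]
finger_gap: 30.1
gripper_force: 0.0
```

Request:
step_arm:
  steps:
    - {"angular": [0, 0, -10], "translation": [-0.0061, 0.0036, 0.0025], "jaw": 0.03}
    - {"angular": [0, 0, -10], "translation": [-0.0065, 0.0025, 0.0025], "jaw": 0.03}
    - {"angular": [0, 0, -10], "translation": [-0.0069, 0.0013, 0.0025], "jaw": 0.03}
    - {"angular": [0, 0, -10], "translation": [-0.0071, 0, 0.0025], "jaw": 0.03}
    - {"angular": [0, 0, -10], "translation": [-0.0069, -0.0011, 0.0025], "jaw": 0.03}
    - {"angular": [0, 0, -10], "translation": [-0.0066, -0.0023, 0.0025], "jaw": 0.03}
    - {"angular": [0, 0, -10], "translation": [-0.0061, -0.0035, 0.0025], "jaw": 0.03}
    - {"angular": [0, 0, -10], "translation": [-0.0055, -0.0044, 0.0025], "jaw": 0.03}

```text
t: 22.88
eef_pos: [520.9, 296.4, 187.2]
tcp_rot: [3.082, -0.596, -0.011]
contact_force: [0.2, 0.8, -0.3]
finger_gap: 30.0
gripper_force: 0.0
```

Request:
step_arm:
  steps:
    - {"angular": [0, 0, -10], "translation": [-0.0046, -0.0053, 0.0025], "jaw": 0.03}
    - {"angular": [0, 0, -10], "translation": [-0.0035, -0.0061, 0.0025], "jaw": 0.03}
    - {"angular": [0, 0, 0], "translation": [0, 0, 0], "jaw": 0.03}
    - {"angular": [0, 0, 0], "translation": [0, 0, 0], "jaw": 0.03}

```text
t: 23.38
eef_pos: [517.5, 309.7, 183.2]
tcp_rot: [3.14, -0.065, -0.009]
contact_force: [0.9, -0.4, -0.2]
finger_gap: 29.4
gripper_force: 0.0
```

```bash
cat > wax.py <<'E'
from h import *
import sys
s,p,d,P=wristshot(sys.argv[1]);print(np.array(s["eef_pos"]).round(1),R.from_rotvec(s["tcp_rot"]).as_matrix().round(3).tolist(),s["joint_pos"].round(2))
m=box(P,d,(440,280,3),(585,340,75))&(p[...,1]<p[...,0]*.7)
q=P[m];c,a,S,_=axis(q);a*=np.sign(a[0]);print("wax",m.sum(),c.round(1),a.round(3),"s",((q-c)@a).min().round(1),((q-c)@a).max().round(1))
for x in range(460,640,10):
    k=(d>0)&(abs(P[...,0]-x)<3)&(abs(P[...,1]-310)<25)&(P[...,2]>3)&(P[...,2]<75)
    if x<600:k&=m
    if k.sum()>5:print(x,k.sum(),np.percentile(P[k][:,1],[3,50,97]).round(1),np.percentile(P[k][:,2],[10,50,90]).round(1))
print([(np.round(r["pixel"]),round(r["score"],2)) for r in landmark_of("wax_knife","wrist")])
E
python3 wax.py w10
```

```text
[517.5 309.7 183.2] [[0.999, -0.042, -0.006], [-0.042, -0.999, -0.001], [-0.006, 0.001, -1.0]] [ 0.43  0.28 -0.16  1.14  0.   -2.67]
wax 77 [559.1 309.7  41.8] [ 0.941 -0.037  0.337] s -18.1 24.5
550 19 [307.1 309.8 313.8] [37.7 38.9 39.8]
560 14 [307.  308.9 313.1] [40.4 42.  43. ]
570 7 [307.9 308.8 313.1] [45.6 46.4 47.2]
580 10 [307.5 309.6 312.1] [49.  49.3 49.8]
600 50 [306.7 309.2 311.8] [49.5 51.2 52.8]
610 131 [302.3 308.8 316.1] [52.3 53.5 54.9]
620 444 [286.3 309.  332.9] [33.8 53.6 58. ]
630 436 [286.1 310.2 333.3] [52.8 53.9 60.9]
[(array([316., 157.]), 0.74)]
```

View pics/w10.png

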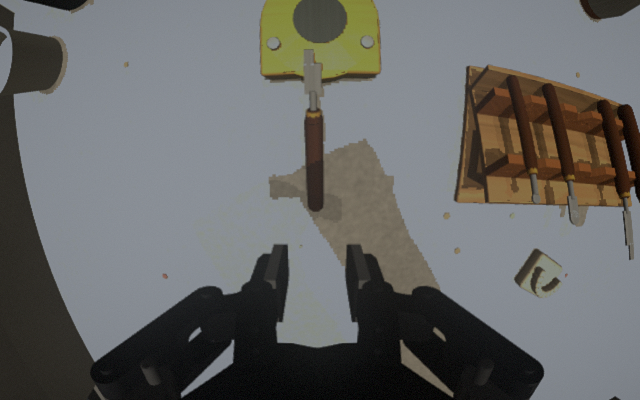

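The wax knife runs from its butt at (316,208) to its blade on the flask edge (313,60), along column 315 and in line with the jaws. The mask is too strict in shadow, so I'm measuring by height instead.

```bash
cat > wax2.py <<'E'
from h import *
import sys
z=np.load(sys.argv[1]+".npz");p,d=z["p"].astype(int),z["d"];P=cloud("wrist",p,d,dict(eef_pos=z["pos"],tcp_rot=z["rot"]))
m=box(P,d,(455,285,4),(585,335,75));q=P[m];c,a,S,_=axis(q);a*=np.sign(a[0]);s=(q-c)@a
print(m.sum(),c.round(1),a.round(3),(c+a*np.percentile(s,.5)).round(1))
for x in range(460,590,10):
    k=abs(q[:,0]-x)<3
    if k.sum()>5:print(x,k.sum(),np.percentile(q[k][:,1],[3,97]).round(1),np.percentile(q[k][:,2],[10,50,90]).round(1))
E
python3 wax2.py w10
```

```text
1627 [541.6 311.2  33.7] [ 0.937 -0.028  0.349] [488.8 312.8  14. ]
490 50 [305.8 317.6] [12.8 15.1 16.7]
500 77 [305.1 320. ] [14.9 18.4 20.4]
510 83 [304.7 319.5] [19.  22.6 24.1]
520 94 [304.4 319.8] [22.9 25.8 27.8]
530 98 [304.1 319.2] [26.8 29.8 31.8]
540 100 [303.8 318.6] [30.2 33.7 35.4]
550 109 [303.5 318.8] [34.1 37.4 39.2]
560 119 [303.2 318.2] [38. 41. 43.]
570 125 [302.8 317.7] [42.  44.9 46.9]
580 132 [302.5 317.8] [45.2 47.8 49.6]
```

Run:
```python
from h import *
h=np.array([.939,-.036,.342]);n=np.array([-.342,.013,.94]);R1=rot(h,n)
o=np.array([542.3,311,27.2])
p,A=plan(o+n*56,R1,0.03,5)
```

```text
[{"angular": [0.01, 4.06, -0.03], "translation": [0.0011, -0.0004, 0.0207], "jaw": 0.03}, {"angular": [0.01, 4.06, -0.03], "translation": [-0.0003, -0.0005, 0.0208], "jaw": 0.03}, {"angular": [0.01, 4.06, -0.03], "translation": [-0.0018, -0.0004, 0.0207], "jaw": 0.03}, {"angular": [0.01, 4.06, -0.03], "translation": [-0.0033, -0.0005, 0.0205], "jaw": 0.03}, {"angular": [0.01, 4.06, -0.03], "translation": [-0.0047, -0.0004, 0.0203], "jaw": 0.03}]
end [523.2 311.7  79.8]
```

Request:
step_arm:
  steps:
    - {"angular": [0, 4.06, 0], "translation": [0.0011, -0.0004, 0.0207], "jaw": 0.03}
    - {"angular": [0, 4.06, 0], "translation": [-0.0003, -0.0005, 0.0208], "jaw": 0.03}
    - {"angular": [0, 4.06, 0], "translation": [-0.0018, -0.0004, 0.0207], "jaw": 0.03}
    - {"angular": [0, 4.06, 0], "translation": [-0.0033, -0.0005, 0.0205], "jaw": 0.03}
    - {"angular": [0, 4.06, 0], "translation": [-0.0047, -0.0004, 0.0203], "jaw": 0.03}
    - {"angular": [0, 0, 0], "translation": [0, 0, 0], "jaw": 0.03}
    - {"angular": [0, 0, 0], "translation": [0, 0, 0], "jaw": 0.03}

```text
t: 24.35
eef_pos: [524.5, 312.5, 81.2]
tcp_rot: [3.087, -0.062, 0.547]
contact_force: [0.7, 1.0, 0.6]
finger_gap: 30.1
gripper_force: 0.0
```

Run:
```python
from h import *
s,p,d,P=wristshot("w11");A=R.from_rotvec(s["tcp_rot"]).as_matrix();print(np.array(s["eef_pos"]).round(1),A.round(3).tolist())
L=(P-s["eef_pos"])@A
m=(d>0)&(abs(L[...,1])<14)&(L[...,2]>35)&(L[...,2]<80)&(L[...,0]>-60)&(L[...,0]<60)&(P[...,2]>5);q=L[m]
for x in range(-60,60,10):
    k=abs(q[:,0]-x)<3
    if k.sum()>5:print(x,k.sum(),np.percentile(q[k][:,1],[3,97]).round(1),np.percentile(q[k][:,2],[10,50]).round(1))
print(np.percentile(q[:,0],[.3]))
h=np.array([.939,-.036,.342]);n=np.array([-.342,.013,.94]);o=np.array([542.3,311,27.2]);print("origin in tool",((o-s["eef_pos"])@A).round(1))
```

```text
[524.5 312.5  81.2] [[0.938, -0.04, 0.343], [-0.038, -0.999, -0.013], [0.344, -0.001, -0.939]]
-60 20 [-4.1  7.7] [51.  51.6]
-50 152 [-6.2  8.6] [49.3 50.4]
-40 156 [-6.1  8.4] [49.  50.2]
-30 157 [-5.9  8.2] [49.1 50.1]
-20 191 [-7.1  8.7] [48.8 50.3]
-10 208 [-7.   8.6] [48.8 50. ]
0 219 [-6.8  8.4] [48.7 49.8]
10 229 [-7.3  8.3] [48.5 49.9]
20 246 [-7.2  8.1] [48.6 49.8]
30 252 [-7.1  8. ] [48.5 49.8]
40 278 [-7.   7.9] [48.4 50. ]
50 181 [-5.8  5.6] [50.6 53. ]
[-57.49923168]
origin in tool [-1.8  0.8 56.9]
```

Request:
step_arm:
  steps:
    - {"angular": [0, 0, 0], "translation": [-0.002, 0.0007, 0.018], "jaw": 0.03}
    - {"angular": [0, 0, 0], "translation": [0, 0, 0.018], "jaw": 0.03}
    - {"angular": [0, 0, 0], "translation": [0, 0, 0.014], "jaw": 0.03}
    - {"angular": [0, 0, 0], "translation": [0, 0, 0], "jaw": 0.03}
    - {"angular": [0, 0, 0], "translation": [0, 0, 0], "jaw": 0.008}
    - {"angular": [0, 0, 0], "translation": [0, 0, 0], "jaw": 0.008}
    - {"angular": [0, 0, 0], "translation": [0, 0, 0], "jaw": 0.008}
    - {"angular": [0, 0, 0], "translation": [0, 0, 0], "jaw": 0.008}
  grip_force: 50

```text
t: 25.4
eef_pos: [538.6, 310.9, 32.6]
tcp_rot: [3.087, -0.06, 0.546]
contact_force: [0.9, -0.5, -0.5]
finger_gap: 14.4
gripper_force: 48.8
```

Run:
```python
from h import *
s=state();print(np.array(s["eef_pos"]).round(1),R.from_rotvec(s["tcp_rot"]).as_matrix().round(3).tolist(),s["joint_pos"].round(2))
p0=np.array(s["eef_pos"]);A0=R.from_rotvec(s["tcp_rot"]).as_matrix()
p,A=plan(p0+[0,0,150],rot((1,-.04,0),(0,0,1)),0.008,5)
print("B");p,A=plan((600,60,220),None,0.008,18,p0=p,R0=A,w=np.radians([0,0,180]))
print("C",A.round(3).tolist());plan(place(3)+NN*95+UP*4,RP,0.008,6,p0=p,R0=A)
```

```text
[538.6 310.9  32.6] [[0.939, -0.039, 0.343], [-0.037, -0.999, -0.013], [0.343, -0.0, -0.939]] [ 0.5   0.32 -0.53  0.42 -0.18 -2.63]
[{"angular": [-0.0, -4.01, 0.01], "translation": [0.0103, -0.0, -0.0282], "jaw": 0.008}, {"angular": [-0.0, -4.01, 0.01], "translation": [0.0083, -0.0, -0.0288], "jaw": 0.008}, {"angular": [-0.0, -4.01, 0.01], "translation": [0.0062, -0.0, -0.0293], "jaw": 0.008}, {"angular": [-0.0, -4.01, 0.01], "translation": [0.0042, -0.0, -0.0298], "jaw": 0.008}, {"angular": [-0.0, -4.01, 0.01], "translation": [0.0021, -0.0, -0.0299], "jaw": 0.008}]
end [538.6 310.8 182.7]
B
[{"angular": [0.0, 0.0, 10.0], "translation": [0.004, 0.0138, -0.0021], "jaw": 0.008}, {"angular": [0.0, 0.0, 10.0], "translation": [0.0063, 0.0129, -0.0021], "jaw": 0.008}, {"angular": [0.0, 0.0, 10.0], "translation": [0.0084, 0.0116, -0.002], "jaw": 0.008}, {"angular": [0.0, 0.0, 10.0], "translation": [0.0103, 0.0099, -0.0021], "jaw": 0.008}, {"angular": [0.0, 0.0, 10.0], "translation": [0.0119, 0.008, -0.0021], "jaw": 0.008}, {"angular": [0.0, 0.0, 10.0], "translation": [0.0132, 0.0059, -0.002
[... 1012 characters left out ...]
anslation": [-0.0016, -0.0142, -0.0021], "jaw": 0.008}]
end [600.  60. 220.]
C [[-0.999, 0.04, 0.0], [0.04, 0.999, 0.0], [-0.0, 0.0, -1.0]]
[{"angular": [-0.06, 5.0, 0.25], "translation": [-0.002, -0.0062, 0.0117], "jaw": 0.008}, {"angular": [-0.06, 5.0, 0.25], "translation": [-0.003, -0.0061, 0.0114], "jaw": 0.008}, {"angular": [-0.06, 5.0, 0.25], "translation": [-0.0041, -0.0062, 0.0111], "jaw": 0.008}, {"angular": [-0.06, 5.0, 0.25], "translation": [-0.005, -0.0061, 0.0107], "jaw": 0.008}, {"angular": [-0.06, 5.0, 0.25], "translation": [-0.006, -0.0061, 0.0102], "jaw": 0.008}, {"angular": [-0.06, 5.0, 0.25], "translation": [-0.0069, -0.0061, 0.0096], "jaw": 0.008}]
end [610.7  22.7 150.1]
```

Request:
step_arm:
  steps:
    - {"angular": [0, 0, 0], "translation": [0.0103, 0, -0.0282], "jaw": 0.008}
    - {"angular": [0, -4.01, 0], "translation": [0.0103, 0, -0.0282], "jaw": 0.008}
    - {"angular": [0, -4.01, 0], "translation": [0.0083, 0, -0.0288], "jaw": 0.008}
    - {"angular": [0, -4.01, 0], "translation": [0.0062, 0, -0.0293], "jaw": 0.008}
    - {"angular": [0, -4.01, 0], "translation": [0.0042, 0, -0.0298], "jaw": 0.008}
    - {"angular": [0, -4.01, 0], "translation": [0.0021, 0, -0.0299], "jaw": 0.008}

```text
t: 26.15
eef_pos: [538.6, 310.8, 213.8]
tcp_rot: [-3.141, 0.061, 0.002]
contact_force: [0.2, -0.4, -0.6]
finger_gap: 14.4
gripper_force: 48.9
```

Request:
step_arm:
  steps:
    - {"angular": [0, 0, 10], "translation": [0.004, 0.0138, -0.001], "jaw": 0.008}
    - {"angular": [0, 0, 10], "translation": [0.0063, 0.0129, -0.001], "jaw": 0.008}
    - {"angular": [0, 0, 10], "translation": [0.0084, 0.0116, -0.001], "jaw": 0.008}
    - {"angular": [0, 0, 10], "translation": [0.0103, 0.0099, -0.001], "jaw": 0.008}
    - {"angular": [0, 0, 10], "translation": [0.0119, 0.008, -0.001], "jaw": 0.008}
    - {"angular": [0, 0, 10], "translation": [0.0132, 0.0059, -0.001], "jaw": 0.008}
    - {"angular": [0, 0, 10], "translation": [0.0139, 0.0034, -0.001], "jaw": 0.008}
    - {"angular": [0, 0, 10], "translation": [0.0143, 0.001, -0.001], "jaw": 0.008}

```text
t: 27.15
eef_pos: [566.1, 198.8, 220.4]
tcp_rot: [-2.361, 2.073, -0.0]
contact_force: [0.1, 0.7, -1.2]
finger_gap: 14.8
gripper_force: 48.9
```

Request:
step_arm:
  steps:
    - {"angular": [0, 0, 10], "translation": [0.0143, -0.0015, 0], "jaw": 0.008}
    - {"angular": [0, 0, 10], "translation": [0.0138, -0.0039, 0], "jaw": 0.008}
    - {"angular": [0, 0, 10], "translation": [0.0128, -0.0063, 0], "jaw": 0.008}
    - {"angular": [0, 0, 10], "translation": [0.0116, -0.0085, 0], "jaw": 0.008}
    - {"angular": [0, 0, 10], "translation": [0.01, -0.0103, 0], "jaw": 0.008}
    - {"angular": [0, 0, 10], "translation": [0.008, -0.0119, 0], "jaw": 0.008}
    - {"angular": [0, 0, 10], "translation": [0.0058, -0.0131, 0], "jaw": 0.008}
    - {"angular": [0, 0, 10], "translation": [0.0035, -0.0139, 0], "jaw": 0.008}

```text
t: 28.15
eef_pos: [593.4, 87.5, 220.4]
tcp_rot: [-0.476, 3.105, -0.0]
contact_force: [-0.0, 0.6, -0.7]
finger_gap: 14.4
gripper_force: 48.9
```

Request:
step_arm:
  steps:
    - {"angular": [0, 0, 10], "translation": [0.001, -0.0144, 0], "jaw": 0.008}
    - {"angular": [0, 0, 10], "translation": [-0.0016, -0.0142, 0], "jaw": 0.008}
    - {"angular": [0, 0, 0], "translation": [0, 0, 0], "jaw": 0.008}
    - {"angular": [0, 0, 0], "translation": [0, 0, 0], "jaw": 0.008}

```text
t: 28.65
eef_pos: [600.1, 60.4, 220.4]
tcp_rot: [-0.057, -3.141, -0.001]
contact_force: [0.2, 0.6, -1.2]
finger_gap: 14.3
gripper_force: 48.9
```

Run:
```python
from h import *
s,p,d,P=wristshot("w12");print(np.array(s["eef_pos"]).round(1),R.from_rotvec(s["tcp_rot"]).as_matrix().round(3).tolist(),s["joint_pos"].round(2));held(P,s,d,14)
plan(place(3)+NN*90+UP*4,RP,0.008,6)
```

```text
[600.1  60.4 220.4] [[-0.999, 0.037, -0.0], [0.037, 0.999, 0.0], [0.0, 0.0, -1.0]] [-0.01  0.25 -0.11  1.21  0.    0.03]
15 [-12.5  12.4] -28.0
25 [-7.7  6.9] -2.0
35 [-7.5  6.7] -2.2
45 [-7.4  6.6] -2.1
55 [-5.9  5.3] 0.0
65 [-4.6  3.9] 2.6
75 [-7.2  6.1] 3.9
85 [-6.8  5.9] 3.8
95 [-7.   5.3] 3.7
105 [-7.   0.1] 3.7
tip 105.6
[{"angular": [-0.07, 5.0, 0.28], "translation": [-0.0016, -0.0062, 0.0124], "jaw": 0.008}, {"angular": [-0.07, 5.0, 0.28], "translation": [-0.0027, -0.0063, 0.0123], "jaw": 0.008}, {"angular": [-0.07, 5.0, 0.28], "translation": [-0.0037, -0.0062, 0.0119], "jaw": 0.008}, {"angular": [-0.07, 5.0, 0.28], "translation": [-0.0048, -0.0062, 0.0116], "jaw": 0.008}, {"angular": [-0.07, 5.0, 0.28], "translation": [-0.0059, -0.0062, 0.0111], "jaw": 0.008}, {"angular": [-0.07, 5.0, 0.28], "translation": [-0.0068, -0.0062, 0.0105], "jaw": 0.008}]
end [608.1  22.9 145.8]
```

Request:
step_arm:
  steps:
    - {"angular": [-0.07, 5, 0.28], "translation": [-0.0016, -0.0062, 0.0124], "jaw": 0.008}
    - {"angular": [-0.07, 5, 0.28], "translation": [-0.0027, -0.0063, 0.0123], "jaw": 0.008}
    - {"angular": [-0.07, 5, 0.28], "translation": [-0.0037, -0.0062, 0.0119], "jaw": 0.008}
    - {"angular": [-0.07, 5, 0.28], "translation": [-0.0048, -0.0062, 0.0116], "jaw": 0.008}
    - {"angular": [-0.07, 5, 0.28], "translation": [-0.0059, -0.0062, 0.0111], "jaw": 0.008}
    - {"angular": [-0.07, 5, 0.28], "translation": [-0.0068, -0.0062, 0.0105], "jaw": 0.008}
    - {"angular": [0, 0, 0], "translation": [0, 0, 0], "jaw": 0.008}
    - {"angular": [0, 0, 0], "translation": [0, 0, 0], "jaw": 0.008}

```text
t: 29.7
eef_pos: [608.3, 22.9, 146.2]
tcp_rot: [-0.089, -2.618, -0.024]
contact_force: [0.3, -0.3, -0.6]
finger_gap: 14.2
gripper_force: 48.9
```

```bash
python3 -c "
from h import *
rel(3)"
```

```text
t 29.7 rel place 3 [ 4.1 -0.1 90.5] roterr deg [ 0.04  0.06 -0.08] F [ 0.3 -0.3 -0.6] J [-0.07  0.67  0.25  1.68 -0.   -0.  ]
```

Request:
step_arm:
  steps:
    - {"angular": [0, 0, 0], "translation": [0, 0, 0.02], "jaw": 0.008}
    - {"angular": [0, 0, 0], "translation": [0, 0, 0.02], "jaw": 0.008}
    - {"angular": [0, 0, 0], "translation": [0, 0, 0.018], "jaw": 0.008}
    - {"angular": [0, 0, 0], "translation": [0, 0, 0.008], "jaw": 0.008}
    - {"angular": [0, 0, 0], "translation": [0, 0, 0.004], "jaw": 0.008}
    - {"angular": [0, 0, 0], "translation": [0, 0, 0.002], "jaw": 0.008}
    - {"angular": [0, 0, 0], "translation": [0, 0, 0], "jaw": 0.008}
    - {"angular": [0, 0, 0], "translation": [0, 0, 0], "jaw": 0.008}

```text
t: 30.7
eef_pos: [572.8, 24.8, 83.8]
tcp_rot: [-0.091, -2.617, -0.024]
contact_force: [0.1, 0.7, 0.5]
finger_gap: 14.4
gripper_force: 48.9
```

Request:
step_arm:
  steps:
    - {"angular": [0, 0, 0], "translation": [-0.0015, 0, 0], "jaw": 0.008}
    - {"angular": [0, 0, 0], "translation": [-0.0015, 0, 0], "jaw": 0.008}
    - {"angular": [0, 0, 0], "translation": [-0.0015, 0, 0], "jaw": 0.008}
    - {"angular": [0, 0, 0], "translation": [0, 0, 0], "jaw": 0.008}

```text
t: 31.2
eef_pos: [576.5, 24.7, 81.2]
tcp_rot: [-0.09, -2.617, -0.024]
contact_force: [0.1, 0.7, 1.7]
finger_gap: 14.5
gripper_force: 49.1
```

```bash
python3 -c "
from h import *
rel(3)"
```

```text
t 31.2 rel place 3 [-0.8  0.3 18.3] roterr deg [ 0.07  0.01 -0.14] F [0.1 0.7 1.7] J [-0.07  0.67  0.11  1.53 -0.   -0.  ]
```

Request:
step_arm:
  steps:
    - {"angular": [0, 0, 0], "translation": [-0.001, 0, 0.001], "jaw": 0.008}
    - {"angular": [0, 0, 0], "translation": [-0.0015, 0, 0], "jaw": 0.008}
    - {"angular": [0, 0, 0], "translation": [-0.0015, 0, 0], "jaw": 0.008}
    - {"angular": [0, 0, 0], "translation": [0, 0, 0], "jaw": 0.008}

```text
t: 31.7
eef_pos: [577.6, 24.7, 80.1]
tcp_rot: [-0.09, -2.613, -0.024]
contact_force: [-3.2, 2.0, 8.5]
finger_gap: 14.2
gripper_force: 49.6
```

```bash
python3 -c "
from h import *
rel(3)"
```

```text
t 31.7 rel place 3 [-2.3  0.2 17.9] roterr deg [ 0.07 -0.23 -0.14] F [-3.2  2.   8.5] J [-0.07  0.68  0.11  1.54 -0.    0.  ]
```

Request:
step_arm:
  steps:
    - {"angular": [0, 0, 0], "translation": [-0.0015, 0, -0.0004], "jaw": 0.008}
    - {"angular": [0, 0, 0], "translation": [0, 0, 0], "jaw": 0.008}
    - {"angular": [0, 0, 0], "translation": [0, 0, 0], "jaw": 0.008}

```text
t: 32.08
eef_pos: [577.6, 24.7, 80.1]
tcp_rot: [-0.09, -2.609, -0.024]
contact_force: [-6.2, 1.2, 10.4]
finger_gap: 14.6
gripper_force: 49.6
```

```bash
python3 -c "
from h import *
rel(3)"
```

```text
t 32.075 rel place 3 [-2.3  0.2 17.9] roterr deg [ 0.06 -0.42 -0.14] F [-6.2  1.2 10.4] J [-0.07  0.68  0.12  1.54 -0.    0.  ]
```

Firm stop at the ledge, so I'm releasing and withdrawing.

Request:
step_arm:
  steps:
    - {"angular": [0, 0, 0], "translation": [0, 0, 0], "jaw": 0.027}
    - {"angular": [0, 0, 0], "translation": [0, 0, 0], "jaw": 0.027}
    - {"angular": [0, 0, 0], "translation": [0, 0, 0], "jaw": 0.027}
    - {"angular": [0, 0, 0], "translation": [0, 0, -0.015], "jaw": 0.027}
    - {"angular": [0, 0, 0], "translation": [0, 0, -0.03], "jaw": 0.027}
    - {"angular": [0, 0, 0], "translation": [0, 0, -0.045], "jaw": 0.027}
    - {"angular": [0, 0, 0], "translation": [0, 0, -0.045], "jaw": 0.027}
    - {"angular": [0, 0, 0], "translation": [0, 0, 0], "jaw": 0.027}

```text
t: 33.08
eef_pos: [651.8, 19.2, 199.1]
tcp_rot: [-0.091, -2.626, -0.023]
contact_force: [-0.2, -0.5, -0.3]
finger_gap: 26.8
gripper_force: 0.0
```

```bash
python3 chk.py w13
python3 - <<'E'
from h import *
z=np.load("w13.npz");p,d=z["p"].astype(int),z["d"];P=cloud("wrist",p,d,dict(eef_pos=z["pos"],tcp_rot=z["rot"]))
F=np.stack([UP,YY,NN],1)
for i,w in {1:22,2:18,3:16,4:14,5:12}.items():
    L=(P-place(i))@F;h=.707*w
    m=(d>0)&(abs(L[...,1])<w*.3)&(L[...,2]>h+w*.3)&(L[...,2]<h+w*.6)&(L[...,0]>-80)&(L[...,0]<80)
    print(i,np.percentile(L[m][:,0],[.5,2,98,99.5]).round(1))
p=cv2.imread("pics/w13.png");q,_=snapshot("scene");cv2.imwrite("pics/fin.png",np.vstack([p,cv2.resize(q[130:330,200:520,::-1],(640,400))])[:800,:][::1])
im=cv2.imread("pics/fin.png");cv2.imwrite("pics/fin2.png",cv2.resize(im,(480,600)))
E
```

```text
1 x range [-54.8  62.6] [(-45, np.float64(-0.7), np.float64(27.5)), (0, np.float64(-1.0), np.float64(27.3)), (45, np.float64(-0.4), np.float64(27.1))] expected top 26.6
2 x range [-53.6  58.8] [(-45, np.float64(-0.2), np.float64(22.1)), (0, np.float64(-0.5), np.float64(22.4)), (45, np.float64(-0.3), np.float64(22.1))] expected top 21.7
3 x range [-60.5  64.1] [(-45, np.float64(-0.1), np.float64(19.7)), (0, np.float64(-0.2), np.float64(19.8)), (45, np.float64(-0.3), np.float64(19.5))] expected top 19.3
4 x range [-61.7  61. ] [(-45, np.float64(0.1), np.float64(17.4)), (0, np.float64(0.1), np.float64(17.5)), (45, np.float64(0.2), np.float64(16.3))] expected top 16.9
5 x range [-60.9  58.5] [(-45, np.float64(0.1), np.float64(15.0)), (0, np.float64(0.5), np.float64(15.0)), (45, np.float64(0.2), np.float64(13.9))] expected top 14.5
1 [-55.  -51.8  60.6  62.4]
2 [-53.8 -51.1  56.3  58.1]
3 [-55.3 -52.6  49.3  51. ]
4 [-59.5 -55.6  43.5  49.1]
5 [-60.7 -58.7  48.1  56.2]
```

View pics/fin2.png

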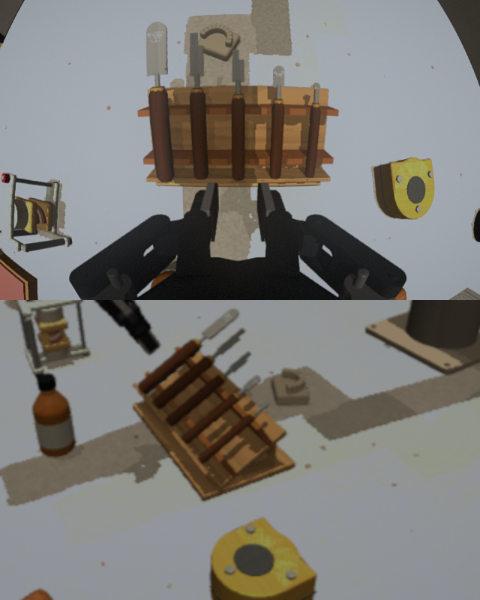

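All five lie in order, from the plaster knife at the left of the wrist view (x≈158) to the carver (x≈315). Every handle is in both notches with its butt at the ledge, and the other objects look where they were.

```bash
python3 -c "
from h import *
print(sign_off())"
```

```text
the job is handed in; nothing more can be done
None
```

The job is handed in: the plaster knife is in place 1, the wax knife in place 3 and the carver in place 5, in order of length from the robot's right with butts against the ledge; no verdict came back.

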